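# Close up the spice tins in their caddy

## Task

The spice tins have slid down their caddy into the bay at its open end, where the pepper mill belongs. Just by pushing, without picking anything up, move the whole row of tins back along the rails until it is fully home against the tall end of the caddy, and then swing the divider bar shut behind the last tin. Leave the pepper mill and the oil bottle behind the caddy where they stand.

Things in the scene. Friction and masses are not known exactly. Their poses are not given: they have to be found in the camera images.
- caddy: Dark wood and steel spice caddy, 74 mm wide (its x), 330 mm long (its y), fixed on a wooden board over the front burners (board top z = 0.067). Origin: centre of its underside; z up. The tins stand on its floor, 14 mm above the origin, in a channel along y between round steel rails (inner faces at x = -23.5 and +23.5 mm, tops 49 mm above the origin).
- board: Wooden hob cover board, 660 mm by 295 mm, fixed on four feet over the front burners; all the work stands on it. Origin on the hob below its centre; its top is at z = 0.067. A microwave oven hangs over the hob behind the work: front face at x = 0.60, underside at z = 0.56, so keep the wrist low or on the robot's side of it.
- caddy_stop (a point): Centre of the inner face of the caddy's tall wooden end, the end stop: in the caddy's frame at x = 0, y = +155, z = 36 mm (its top is 58 mm above the caddy's origin). It is the caddy's +y end, on the robot's left.
- caddy_lip (a point): Top centre of the low lip at the caddy's open end, in its frame at x = 0, y = -160, z = 22 mm; the lip is 10 mm thick along y. The pepper mill's bay is the last 80 mm of the channel at this end, between the lip and the shut divider. Nothing stands beyond the lip for 60 mm or more.
- divider (a joint): Angle of the steel divider bar, rad, about a vertical post on the caddy's +x (far) side. 0 = shut: straight across the channel, along the caddy's -x, against the strike post. It grows as the bar swings out towards the -y end: at 1.57 the bar lies above the far rail, its limit is 1.85. Friction 0.03 N m: it stays where it is left. Starts open.
- divider_hinge (a point): Point on the divider's vertical hinge axis at the bar's mid height: x = +33.5, y = -72, z = +63 mm in the caddy's frame; the hinge barrel is 15 mm thick. The bar is 5 mm thick and 18 mm high (z = 54 to 72 mm above the caddy's origin). Shut, its face towards the tins is at y = -69.5 mm in the caddy's frame.
- divider_tip (a point): Centre of the rolled free end of the divider bar (9 mm thick), at the bar's mid height, 73 mm from the hinge axis.
- tin_1: Round plain metal spice tin with a knurled lid, 44 mm diameter, 70 mm high, about 90 g, number 1 in the row counted from the tall end stop. Origin: centre of its underside, on the caddy's floor; z up. The tins touch one another in one row; fully home, this one's centre is at y = +133 mm in the caddy's frame.
- tin_2: Round plain metal spice tin with a knurled lid, 44 mm diameter, 70 mm high, about 90 g, number 2 in the row counted from the tall end stop. Origin: centre of its underside, on the caddy's floor; z up. The tins touch one another in one row; fully home, this one's centre is at y = +89 mm in the caddy's frame.
- tin_3: Round plain metal spice tin with a knurled lid, 44 mm diameter, 70 mm high, about 90 g, number 3 in the row counted from the tall end stop. Origin: centre of its underside, on the caddy's floor; z up. The tins touch one another in one row; fully home, this one's centre is at y = +45 mm in the caddy's frame.
- tin_4: Round plain metal spice tin with a knurled lid, 44 mm diameter, 70 mm high, about 90 g, number 4 in the row counted from the tall end stop. Origin: centre of its underside, on the caddy's floor; z up. The tins touch one another in one row; fully home, this one's centre is at y = +1 mm in the caddy's frame.
- tin_5: Round plain metal spice tin with a knurled lid, 44 mm diameter, 70 mm high, about 90 g, number 5 in the row counted from the tall end stop (the last, nearest the open end; pushing the row along by it takes about 3 to 9 N). Origin: centre of its underside, on the caddy's floor; z up. The tins touch one another in one row; fully home, this one's centre is at y = -43 mm in the caddy's frame.
- pepper_mill: Bystander: turned dark wooden pepper mill, 43 mm diameter, 140 mm high, loose, standing on the board behind the caddy. Origin: centre of its underside.
- oil_bottle: Bystander: small round green glass oil bottle with a cork, 49 mm diameter, 154 mm high, loose, standing on the board behind the caddy, beside the mill. Origin: centre of its underside.
- jar: Bystander: white porcelain jar with flowers and a lid, 114 mm diameter, 177 mm high with its lid, standing fast on the board's far left corner. Origin: centre of its underside.

How it is judged (in metres and radians):
On the way, in this order (a step that is already met when the one before it is completed fails the run):
1. all five tins are home: a closed row against the tall end stop, none more than about 4 mm short (y of tin_1 in the frame of caddy above 0.1295 m and y of tin_2 in the frame of caddy above 0.0851 m and y of tin_3 in the frame of caddy above 0.0407 m and y of tin_4 in the frame of caddy above -0.0037 m and y of tin_5 in the frame of caddy above -0.0481 m), for 0.2 s.
2. the divider is swung shut behind the last tin (all of step 1 and value of joint divider below 0.07 rad), for 0.2 s.
At the end, for the whole second after the job is handed in: Every tin stands upright on the caddy's floor, at rest, within about 4 mm (3.5 mm for the first, 5.1 mm for the last) of its place in a closed row against the tall end stop; the divider is within 0.07 rad of shut; the pepper mill and the oil bottle are within 20 mm of where they stood (all of step 2 and z of each of tin_1, tin_2, tin_3, tin_4, tin_5 in the frame of caddy below 0.018 m and angle between each of tin_1, tin_2, tin_3, tin_4, tin_5's own z axis and vertical below 0.1 rad and linear speed of each of tin_1, tin_2, tin_3, tin_4, tin_5 below 0.01 m/s and distance of each of pepper_mill, oil_bottle from where it was at the start of the episode below 0.02 m); the robot touches nothing.
It fails at once if a tin is lifted (more than 10 mm off the caddy's floor) (z of any of tin_1, tin_2, tin_3, tin_4, tin_5 in the frame of caddy above 0.024 m).
It fails at once if a tin is tipped over (more than 0.4 rad) (angle between any of tin_1, tin_2, tin_3, tin_4, tin_5's own z axis and vertical above 0.4 rad).
It fails at once if the pepper mill or the oil bottle is shifted by more than 20 mm or tipped (distance of any of pepper_mill, oil_bottle from where it was at the start of the episode above 0.02 m or angle between any of pepper_mill, oil_bottle's own z axis and vertical above 0.3 rad).
It also fails if it takes over 45 s, if anything falls off the work surface, if the arm or the gripper's body presses on something with over 40 N, if the wrist force passes 120 N, or if a joint passes its speed limit or range.

## Robot

A 7-joint arm with a two-finger parallel gripper is mounted at the origin on a cart in front of the work surface, level with it; the furniture and walls round the work are solid. World frame = base frame: x ahead of the robot, y to its left, z up, the work surface at z = 0. Lengths are in mm, angles in degrees, forces in N, time in s.
With the tool pointing down it reaches from about 400 to 925 mm from the base axis. Payload 5.6 kg.
Tool frame: the origin (TCP) lies at the very end of the fingers, on their centre line; the grasp point (between the pads) lies robot.pinch_z behind it (robot.pinch_z is the distance from the TCP to the grasp point, in mm); z points along the fingers, y is the direction in which the jaws open and shut (so a half turn about z gives the same grasp; the last joint's range is limited). The gripper opens to 85 mm and grips with 20 to 120 N. Pads are 22 mm wide; open, the fingers measure 114 mm over their backs; the gripper's body (76 mm by 85 mm) begins 54 mm behind the grasp point. The pads swing forward as they close: fully open they stand 13 mm farther back than shut.
Start: joints at [69.041, 26.786, -0.665, 91.828, 0.344, 61.387, -3.226], TCP at [206.154, -616.449, 231.29] pointing down, gripper open.
Joint ranges: [-144.91, 144.91], [-17.63, 115.5], [-89.93, 88.59], [15.96, 139.68], [-74.01, 254.01], [8.47, 105.57], [-167.45, 167.45]. Speed limits (degrees/s): [147.25, 147.25, 180, 180, 180, 180, 180].

## Interface

Orientations are given as a 3x3 rotation matrix whose columns are the frame's x, y, z axes.
In Python, from workcell import status, cams, ticket, robot gives the robot as it stands. The module is installed in compiled form; this text tells all that it offers.
- The arm moves only by the tool play_rows, never from a script. Its argument "deltas" is a list of rows, each a list of 3 entries, a list of its own where there are three numbers: the opening, from -1 (shut) to 1 (fully open), then the shift along the tool's x, y, z in mm, then the turn, a rotation vector about the tool's x, y, z in degrees. A call has 1 to 20 rows; each row shifts and turns the commanded pose from where the row before left it, along the tool's axes as they then stand; what a row does not reach is not made up. A row lasts 1/12 s, in which the tool goes at most 41.7 mm and 7.16 degrees, less where a joint would pass 70% of its speed; a pose out of reach is approached as far as the arm can. A call is refused whole if a number of a shift passes 41.7 or a number of a turn 7.16, either way. A call with a gripper value outside its range is refused whole. The fingers move at their own pace and stop on an object; the grip force is fixed at half the most. Time passes only in rows, so rows that do not move let the fingers close. It gives the time, the measured TCP pose, the force and the opening at its end, in the units of the state.
- status.observe(): the state, without advancing time (a new reading comes with each control period).
- cams.get_image(name): name is "side" or "top" or "wrist"; returns a dict with "image" (480x640x3 uint8, red, green, blue), "camera_matrix" (3x3 intrinsics, pixels), "rvec" (rotation vector, rad) and "tvec" (3), from world to camera coordinates, as OpenCV has them. Camera axes: x right, y down, z forward; pixel columns grow to the right and rows downward; lengths in mm; the calibration is good to about 2 mm. A picture is of the moment at which its call begins. There is no depth.
- ticket.job_done(): hands the job in, once; it reports no verdict.
The state is a dict: "time": time; "qpos": joint angles; "joint_vel": joint speeds; "joint_torque": joint torques, N m; "tcp_pos": TCP position; "eef_rot": TCP orientation; "ft_force": force on the tool from outside, world axes, zero at the start; "moment": the same for the moment, N m; "grip_width": finger opening in mm.
Only numpy, scipy, OpenCV 4.12 (cv2) and the standard library are available. Lean on these libraries where they do the work, as an engineer would, in place of code of your own. Each camera call takes 0.05 s, during which the arm holds its last target.

## Working session

There is one attempt and no reset: what is moved stays moved. The work goes in short steps, Python scripts to look and compute and a tool call to move; the robot and the scene stay as the last step left them, time stands still between calls to the robot, and variables do not carry over. Pictures are saved under pics/ and viewed, and the job is handed in when it is done.

Besides the shell and the picture viewer there is one more tool, called after "Call:" by a JSON object that holds its "method" and its "body". play_rows: Moves the arm, as the interface text tells. Its arguments: {"type":"object","properties":{"deltas":{"type":"array","items":{"type":"array"}}},"required":["deltas"]}

```bash
mkdir -p pics
python3 - <<'E'
from workcell import status,cams,robot
import cv2,numpy as np
s=status.observe()
for k in s: print(k,s[k])
print([a for a in dir(robot) if a[0]!='_'], robot.pinch_z)
for n in ["side","top","wrist"]:
    d=cams.get_image(n); cv2.imwrite(f"pics/{n}0.png",d["image"][:,:,::-1])
    R=cv2.Rodrigues(np.array(d["rvec"],float))[0]
    print(n,d["camera_matrix"],(-R.T@np.array(d["tvec"]).ravel()).round(1),R.round(3).tolist())
E
```

```text
time 0.0
qpos [69.04020048 26.83675832 -0.66557058 91.88290495  0.34545908 61.38544107
 -3.22589179]
joint_vel [ 0.05855193  0.03507389 -0.00517129 -0.12071928 -0.07348012  0.05165365
  0.08031834]
joint_torque [ 4.26406541e-04 -5.32373929e+01  2.13055057e-02 -2.51305157e+01
  1.13590976e-02  7.72318861e-03  7.89076111e-07]
tcp_pos [ 205.95943216 -615.90511024  230.31541548]
eef_rot [[ 9.48357991e-01  3.17201231e-01 -7.06544304e-04]
 [ 3.17201985e-01 -9.48356557e-01  1.65578761e-03]
 [-1.44838056e-04 -1.79439666e-03 -9.99998380e-01]]
ft_force [0.28981529 0.12836719 0.01299684]
moment [-0.01699094  0.00465611  0.06473964]
grip_width 85.66883866713107
['MotionError', 'pinch_z'] 18.700000000000003
side [[501.15863464   0.         321.33812266]
 [  0.         501.15863464 243.12034416]
 [  0.           0.           1.        ]] [ 144.9 -498.1  570. ] [[0.851, -0.525, 0.005], [-0.26, -0.428, -0.866], [0.457, 0.735, -0.501]]
top [[456.24998387   0.         323.14558685]
 [  0.         456.24998387 233.30872193]
 [  0.           0.           1.        ]] [ 473.5  198.9 1085. ] [[0.008, -1.0, 0.012], [-0.996, -0.009, -0.089], [0.089, -0.011, -0.996]]
wrist [[385.34983034   0.         317.87595484]
 [  0.         385.34983034 241.02954025]
 [  0.           0.           1.        ]] [ 268.3 -596.3  372.9] [[0.317, -0.948, -0.001], [-0.916, -0.306, 0.259], [-0.246, -0.082, -0.966]]
```

View pics/side0.png

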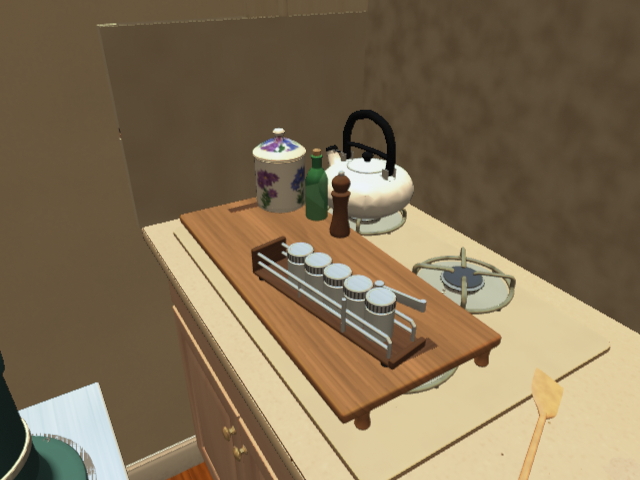

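View pics/top0.png

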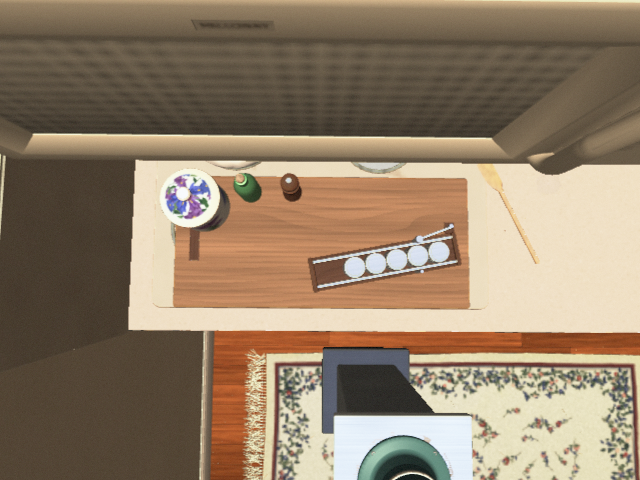

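View pics/wrist0.png

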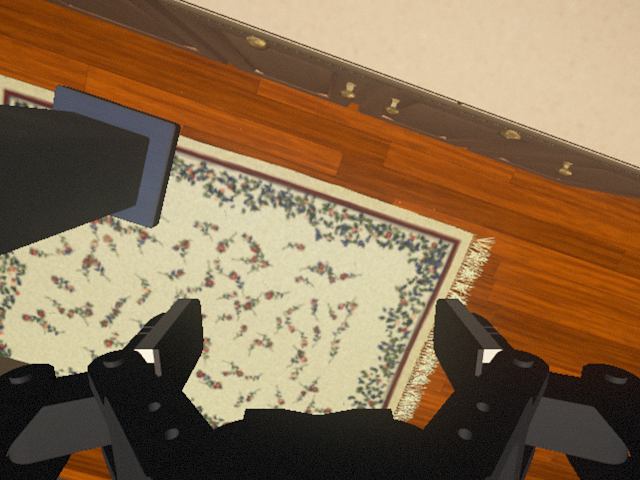

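Run:
```python
import cv2
a=cv2.imread("pics/top0.png")[210:305,295:475]; cv2.imwrite("pics/topz.png",cv2.resize(a,None,fx=4.4,fy=4.4,interpolation=cv2.INTER_CUBIC))
a=cv2.imread("pics/side0.png")[225:375,240:440]; cv2.imwrite("pics/sidez.png",cv2.resize(a,None,fx=4,fy=4,interpolation=cv2.INTER_CUBIC))
```

```text
(no output)
```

View pics/topz.png

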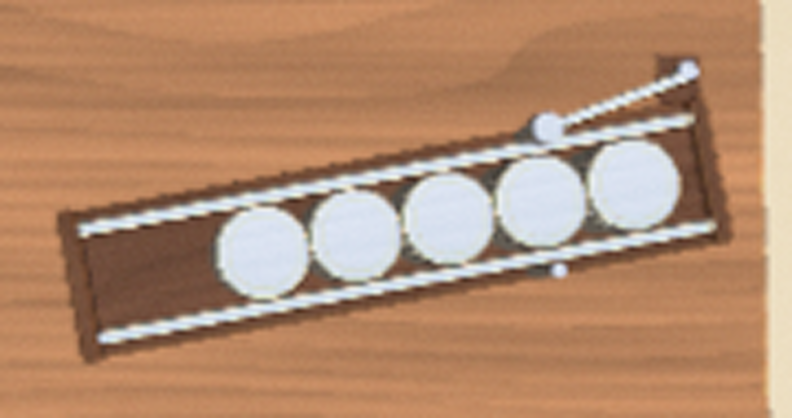

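View pics/sidez.png

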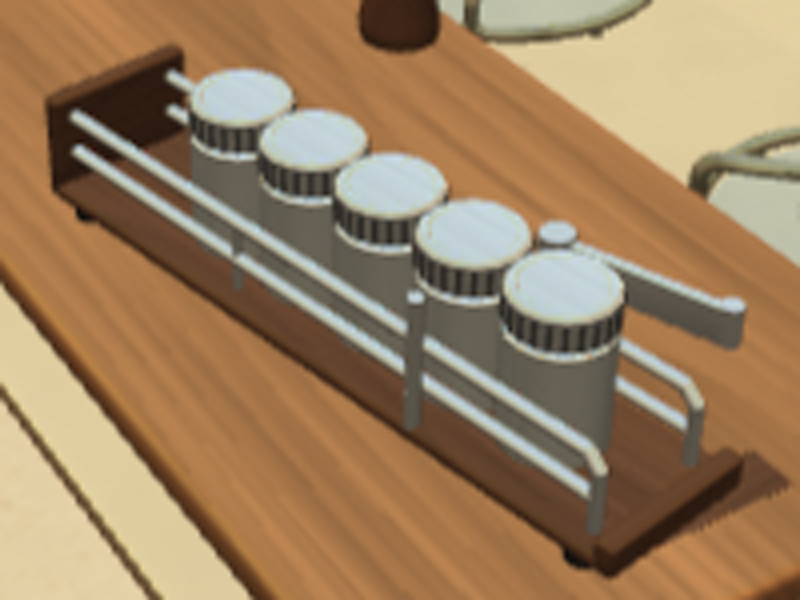

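```bash
cat > fit.py <<'E'
from workcell import cams
import cv2,numpy as np
from scipy.optimize import least_squares
T={'tin':[(264,252),(356,235),(449,219),(542,202),(635,185)],'h':(547,127),'t':(689,69),'c1':(60,213),'c2':(92,361),'l2':(732,240)}
S={'tin':[(242,98),(314,139),(391,185),(473,232),(563,286)],'h':(558,232),'t':(735,303),'c2':(50,101),'l1':(742,455),'l2':(612,572)}
tp=lambda p:((p[0]+.5)/4.4+294.5,(p[1]+.5)/4.4+209.5)
sp=lambda p:((p[0]+.5)/4+239.5,(p[1]+.5)/4+224.5)
def W(p,pt):
    c,s=np.cos(p[2]),np.sin(p[2]); return np.array([p[0]+c*pt[0]-s*pt[1],p[1]+s*pt[0]+c*pt[1],67+pt[2]])
def model(p):
    th=p[4]; m={}
    m['tin']=[W(p,(0,p[3]-44*i,84)) for i in range(5)]
    m['h']=W(p,(33.5,-72,75)); m['t']=W(p,(33.5-73*np.cos(th),-72-73*np.sin(th),72))
    m['c1']=W(p,(37,165,58)); m['c2']=W(p,(-37,165,58)); m['l1']=W(p,(37,-165,22)); m['l2']=W(p,(-37,-165,22) )
    return m
if __name__=="__main__":
    cs=[(cams.get_image("top"),T,tp),(cams.get_image("side"),S,sp)]
    def res(p,full=False):
        m=model(p);r=[];nm=[]
        for d,o,f in cs:
            for k,v in o.items():
                P=m[k] if k=='tin' else [m[k]]; v=v if k=='tin' else [v]
                q=cv2.projectPoints(np.array(P),d['rvec'],d['tvec'],d['camera_matrix'],None)[0][:,0]
                for a,b in zip(q,v): r+=list(a-np.array(f(b)));nm.append((k,(a-np.array(f(b))).round(1).tolist()))
        if full: print(nm)
        return np.array(r)
    o=least_squares(res,[430,50,0.17,90,1.75],loss='soft_l1',x_scale=[10,10,.1,10,.1]);p=o.x
    res(p,True);print(p,np.degrees(p[2]))
    m=model(p)
    for k in m: print(k,np.round(m[k],1).tolist())
    np.save('p.npy',p)
E
python3 fit.py
```

```text
[('tin', [0.6, 0.0]), ('tin', [0.9, 0.1]), ('tin', [0.8, 0.0]), ('tin', [0.7, 0.1]), ('tin', [0.5, 0.3]), ('h', [1.4, 0.4]), ('t', [0.5, 0.0]), ('c1', [-0.4, -0.6]), ('c2', [-1.6, 0.7]), ('l2', [1.8, 0.9]), ('tin', [-0.1, -1.2]), ('tin', [-0.2, -0.9]), ('tin', [-0.2, -1.1]), ('tin', [-0.1, -0.7]), ('tin', [-0.3, -1.1]), ('h', [-0.0, -0.7]), ('t', [0.3, -0.1]), ('c2', [-2.2, -2.1]), ('l1', [1.3, 0.3]), ('l2', [0.2, -4.8])]
[5.02301701e+02 5.07503510e+01 1.83597966e-01 7.25871612e+01
 1.79991063e+00] 10.519388603136234
tin [[489.0, 122.1, 151.0], [497.1, 78.9, 151.0], [505.1, 35.6, 151.0], [513.1, -7.7, 151.0], [521.2, -50.9, 151.0]]
h [548.4, -13.9, 142.0]
t [577.7, -80.8, 139.0]
c1 [508.6, 219.7, 125.0]
c2 [435.8, 206.2, 125.0]
l1 [568.8, -104.7, 89.0]
l2 [496.0, -118.2, 89.0]
```

Call:
{"method": "play_rows", "body": {"deltas": [[-1,[26.2,-21.7,0],[0,0,0]],[-1,[26.2,-21.7,0],[0,0,0]],[-1,[26.2,-21.7,0],[0,0,0]],[-1,[26.2,-21.7,0],[0,0,0]],[-1,[26.2,-21.7,0],[0,0,0]],[-1,[26.2,-21.7,0],[0,0,0]],[-1,[26.2,-21.7,0],[0,0,0]],[-1,[26.2,-21.7,0],[0,0,0]],[-1,[26.2,-21.7,0],[0,0,0]],[-1,[26.2,-21.7,0],[0,0,0]],[-1,[26.2,-21.7,0],[0,0,0]],[-1,[26.2,-21.7,0],[0,0,0]],[-1,[26.2,-21.7,0],[0,0,0]],[-1,[26.2,-21.7,0],[0,0,0]],[-1,[26.2,-21.7,0],[0,0,0]],[-1,[26.2,-21.7,0],[0,0,0]],[-1,[26.2,-21.7,0],[0,0,0]],[-1,[26.2,-21.7,0],[0,0,0]]]}}

```text
time: 1.75
tcp_pos: [530.1, -95.0, 231.4]
eef_rot: [[0.948, 0.317, 0.0], [0.317, -0.948, -0.0], [0.0, 0.0, -1.0]]
ft_force: [0.8, -0.8, 0.7]
grip_width: 0.3
```

Call:
{"method": "play_rows", "body": {"deltas": [[-1,[0,0,0],[0,0,-6.8]],[-1,[0,0,0],[0,0,-6.8]],[-1,[0,0,0],[0,0,-6.8]],[-1,[0,0,0],[0,0,-6.8]],[-1,[0,0,0],[0,0,-6.8]],[-1,[0,0,0],[0,0,-6.8]],[-1,[0,0,0],[0,0,-6.8]],[-1,[0,0,0],[0,0,-6.8]],[-1,[0,0,0],[0,0,-6.8]],[-1,[0,0,0],[0,0,-6.8]],[-1,[0,0,0],[0,0,-6.8]],[-1,[0,0,0],[0,0,-6.8]],[-1,[0,0,0],[0,0,0]],[-1,[0,0,0],[0,0,0]]]}}

```text
time: 2.92
tcp_pos: [529.4, -96.6, 231.2]
eef_rot: [[-0.172, 0.985, -0.0], [0.985, 0.172, 0.0], [0.0, -0.0, -1.0]]
ft_force: [0.4, 0.1, 0.1]
grip_width: 0.2
```

```bash
cat > look.py <<'E'
import sys
from workcell import status,cams
import cv2,numpy as np
p=np.load('p.npy')
s=status.observe()
t=s['tcp_pos'];c,n=np.cos(p[2]),np.sin(p[2]);dx,dy=t[0]-p[0],t[1]-p[1]
print('t',s['time'],'tcp',np.round(t,1),'caddy',np.round([c*dx+n*dy,-n*dx+c*dy,t[2]-67],1))
C=np.array([[c,-n,0],[n,c,0],[0,0,1]]);print((C.T@s['eef_rot']).round(4).tolist())
print('q',s['qpos'].round(1),'F caddy',(C.T@s['ft_force']).round(2),'grip',s['grip_width'])
if len(sys.argv)>1:
    k=sys.argv[1]
    for nme,(a,b,w,h,f) in {'top':(295,160,200,150,4),'side':(230,140,220,220,2.7),'wrist':(0,0,640,480,1)}.items():
        im=cams.get_image(nme)['image'][:,:,::-1];cv2.imwrite(f'pics/{nme}{k}.png',cv2.resize(im[b:b+h,a:a+w],None,fx=f,fy=f,interpolation=cv2.INTER_CUBIC))
E
python3 look.py 1
```

```text
t 2.9167 tcp [529.4 -96.6 231.2] caddy [  -0.2 -149.9  164.2]
[[0.0111, 0.9999, -0.0001], [0.9999, -0.0111, 0.0002], [0.0002, -0.0001, -1.0]]
q [ 33.7  19.8 -32.8 105.9  12.5  57.9   5.7] F caddy [ 0.41 -0.    0.09] grip 0.16093067613618167
```

View pics/wrist1.png

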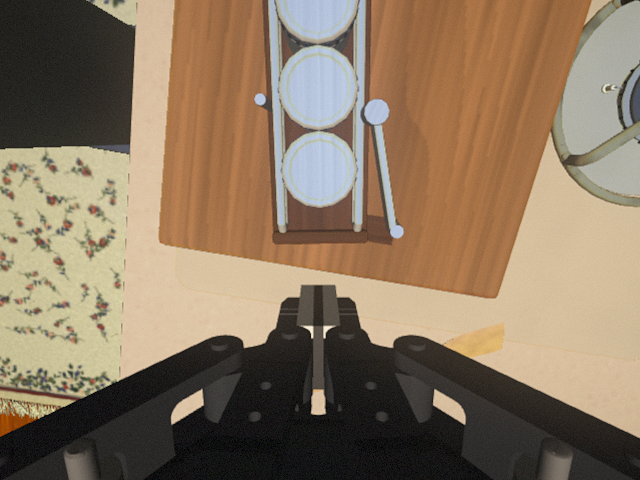

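View pics/side1.png

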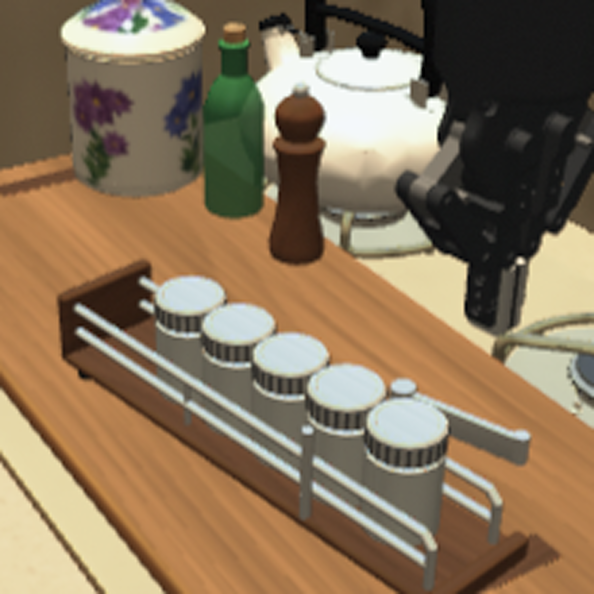

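Run:
```python
from workcell import status,cams
import cv2,numpy as np
s=status.observe();d=cams.get_image("wrist")
R=cv2.Rodrigues(np.array(d["rvec"],float))[0];o=-R.T@np.array(d["tvec"]).ravel()
K=np.array(d['camera_matrix']);E=s['eef_rot'];t=s['tcp_pos']
oo=E.T@(o-t);print('cam in tool',oo.round(1))
for u,v in [(301,286),(335,286),(282,302),(355,302),(280,335),(356,335),(205,345),(432,345),(225,345),(410,345),(260,350)]:
    r=E.T@R.T@np.linalg.inv(K)@[u,v,1]
    print((u,v),[ (oo+r*((xx-oo[0])/r[0])).round(0).tolist() for xx in (0,11)])
```

```text
cam in tool [ 6.470e+01 -1.000e-01 -1.425e+02]
(301, 286) [[0.0, -8.0, 20.0], [11.0, -6.0, -8.0]]
(335, 286) [[0.0, 8.0, 20.0], [11.0, 6.0, -8.0]]
(282, 302) [[0.0, -15.0, 2.0], [11.0, -12.0, -22.0]]
(355, 302) [[0.0, 15.0, 2.0], [11.0, 12.0, -22.0]]
(280, 335) [[0.0, -13.0, -25.0], [11.0, -11.0, -45.0]]
(356, 335) [[0.0, 13.0, -25.0], [11.0, 11.0, -45.0]]
(205, 345) [[0.0, -36.0, -31.0], [11.0, -30.0, -50.0]]
(432, 345) [[0.0, 37.0, -31.0], [11.0, 30.0, -50.0]]
(225, 345) [[0.0, -30.0, -31.0], [11.0, -25.0, -50.0]]
(410, 345) [[0.0, 30.0, -31.0], [11.0, 25.0, -50.0]]
(260, 350) [[0.0, -18.0, -34.0], [11.0, -15.0, -53.0]]
```

Run:
```python
import cv2
im=cv2.imread('pics/side1.png'); 
from workcell import cams
a=cams.get_image('side')['image'][:,:,::-1][140:280,360:470]
cv2.imwrite('pics/s2.png',cv2.resize(a,None,fx=5,fy=5,interpolation=cv2.INTER_CUBIC)[:600])
a=cv2.imread('pics/wrist1.png')[270:480,180:460]
cv2.imwrite('pics/w2.png',cv2.resize(a,None,fx=2.8,fy=2.8,interpolation=cv2.INTER_CUBIC))
```

```text
(no output)
```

View pics/s2.png

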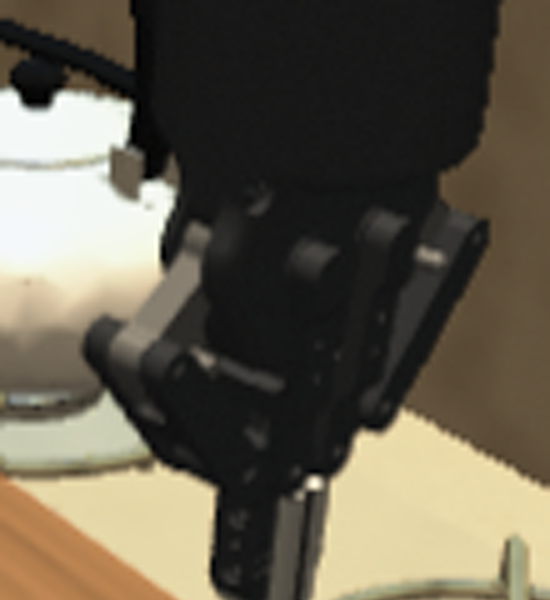

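View pics/w2.png

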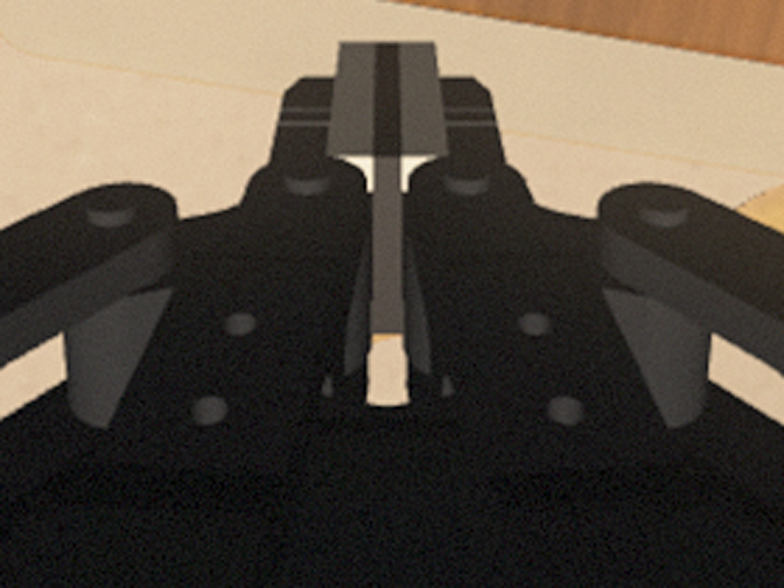

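Run:
```python
from workcell import status,cams
import cv2,numpy as np
s=status.observe();E=s['eef_rot'];t=s['tcp_pos']
P={}
for n in('side','wrist'):
    d=cams.get_image(n);R=cv2.Rodrigues(np.array(d["rvec"],float))[0]
    P[n]=(d['camera_matrix'],R,np.array(d['tvec']).reshape(3,1))
def tri(a,b):
    M=[P[n][0]@np.hstack(P[n][1:]) for n in('side','wrist')]
    X=cv2.triangulatePoints(M[0],M[1],np.array(a,float),np.array(b,float)).ravel();X=X[:3]/X[3]
    print('tool',(E.T@(X-t)).round(1),'world',X.round(1))
    for m,p in zip(M,(a,b)):
        q=m@np.append(X,1);print((q[:2]/q[2]-p).round(1))
tri((380,207),(219.3,346))
# side only: near plate symmetric
d=P['side'];o=(-d[1].T@d[2]).ravel()
for u,v in [(394.4,212),(380,207),(435,223),(413,262),(425,261)]:
    r=d[1].T@np.linalg.inv(d[0])@[u,v,1]; oo=E.T@(o-t); rr=E.T@r
    print((u,v),[(oo+rr*((xx-oo[0])/rr[0])).round(1).tolist() for xx in(-14,-11,0,11,14)])
```

```text
tool [ 30.3 -25.2 -72.8] world [499.4 -71.  304.1]
[ 3.9 -0.6]
[-28.6 -28.7]
(394.4, 212) [[-14.0, -59.1, -92.9], [-11.0, -55.4, -90.5], [0.0, -41.8, -81.9], [11.0, -28.1, -73.3], [14.0, -24.4, -71.0]]
(380, 207) [[-14.0, -83.7, -106.8], [-11.0, -80.2, -104.6], [0.0, -67.5, -96.5], [11.0, -54.7, -88.4], [14.0, -51.2, -86.2]]
(435, 223) [[-14.0, 21.4, -51.3], [-11.0, 25.9, -48.6], [0.0, 42.3, -38.5], [11.0, 58.7, -28.5], [14.0, 63.2, -25.8]]
(413, 262) [[-14.0, -14.7, -9.5], [-11.0, -10.5, -6.4], [0.0, 4.6, 5.1], [11.0, 19.8, 16.6], [14.0, 23.9, 19.8]]
(425, 261) [[-14.0, 10.5, -0.6], [-11.0, 14.8, 2.7], [0.0, 30.9, 14.5], [11.0, 47.0, 26.3], [14.0, 51.3, 29.5]]
```

Run:
```python
from workcell import status,cams
import cv2,numpy as np
s=status.observe();E=s['eef_rot'];t=s['tcp_pos']
for n,(f,a,b) in {'side':(5,360,140),'wrist':(2.8,180,270)}.items():
    d=cams.get_image(n)
    im=cv2.resize(np.ascontiguousarray(d['image'][:,:,::-1][b:b+(140 if f==5 else 210),a:a+(110 if f==5 else 280)]),None,fx=f,fy=f,interpolation=cv2.INTER_CUBIC)
    im=cv2.convertScaleAbs(im,alpha=1.8,beta=30)
    for x,col in ((-13,(0,0,255)),(13,(0,255,0))):
        for y in (-45,-30,-15,0,15,30,45):
            for h in (0,20,40,60,80):
                q=cv2.projectPoints((E@[x,y,-h]+t).reshape(1,3),d['rvec'],d['tvec'],d['camera_matrix'],None)[0].ravel()
                q=((q-[a,b]+.5)*f).astype(int)
                cv2.circle(im,tuple(map(int,q)),2,col,-1)
                cv2.putText(im,f"{y},{h}",tuple(map(int,q)),0,.3,col,1)
    cv2.imwrite(f'pics/g_{n}.png',im[:600,:800])
```

```text
(no output)
```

View pics/g_side.png

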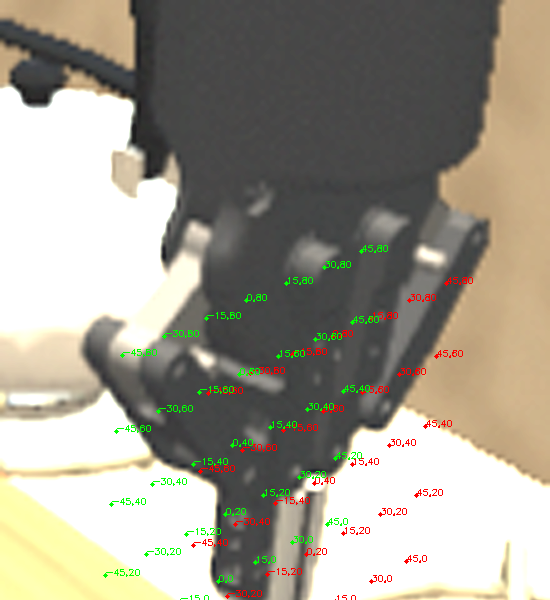

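View pics/g_wrist.png

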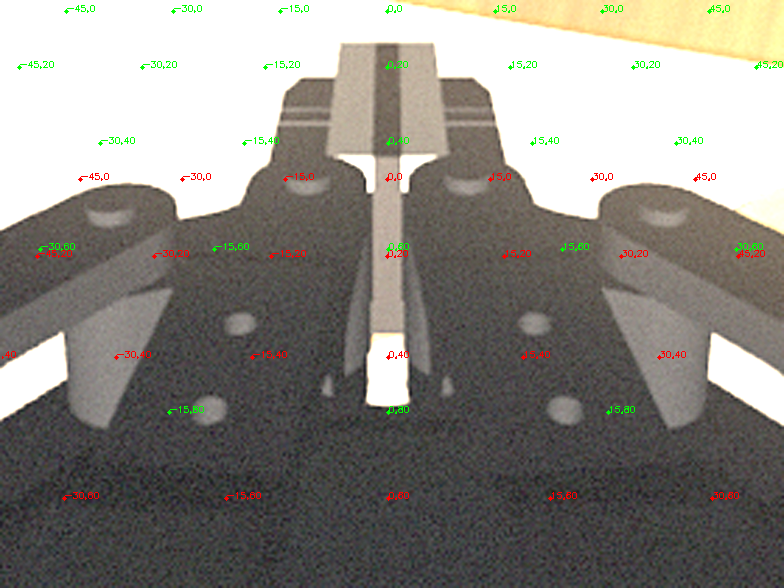

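Call:
{"method": "play_rows", "body": {"deltas": [[-1,[0,0,0],[0,0,-0.6]],[-1,[0,0,0],[0,7,0]],[-1,[0,0,0],[0,7,0]],[-1,[0,0,0],[0,7,0]],[-1,[-6.5,0,18],[0,0,0]],[-1,[-6.5,0,18],[0,0,0]],[-1,[-6.5,0,18],[0,0,0]],[-1,[-6.5,0,18],[0,0,0]],[-1,[-6.5,0,18],[0,0,0]],[-1,[0,0,0],[0,0,0]],[-1,[0,0,0],[0,0,0]]]}}

```text
time: 4.28
tcp_pos: [528.7, -94.4, 135.2]
eef_rot: [[-0.173, 0.983, -0.068], [0.917, 0.186, 0.353], [0.36, -0.001, -0.933]]
ft_force: [-0.8, -0.4, 0.2]
grip_width: -0.1
```

```bash
python3 look.py 2
```

```text
t 4.2833 tcp [528.7 -94.4 135.2] caddy [  -0.5 -147.5   68.2]
[[-0.0025, 1.0, -0.0025], [0.9331, 0.0032, 0.3597], [0.3597, -0.0015, -0.9331]]
q [ 43.2  34.2 -34.6 104.2  -0.9  55.1  23.3] F caddy [-0.84 -0.21  0.24] grip -0.0773550607854643
```

View pics/wrist2.png

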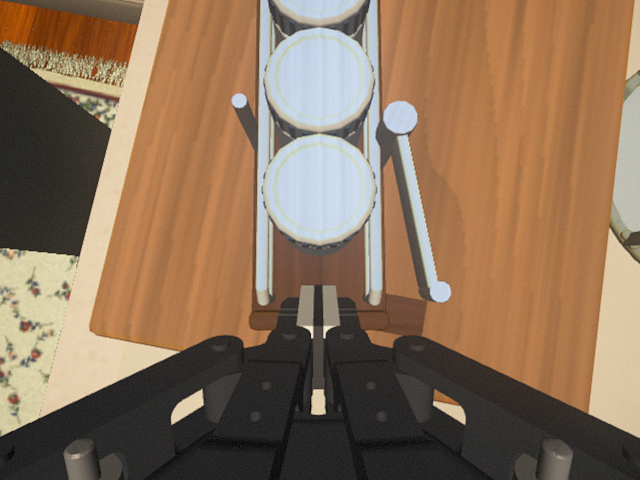

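View pics/side2.png

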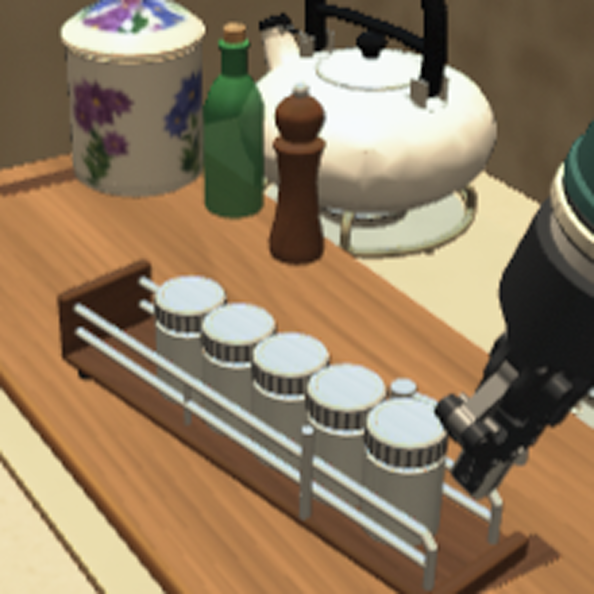

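Call:
{"method": "play_rows", "body": {"deltas": [[-1,[-4.2,0,12],[0,0,0]],[-1,[-4.2,0,12],[0,0,0]],[-1,[-4.2,0,12],[0,0,0]],[-1,[0,0,0],[0,0,0]],[-1,[3.7,0,1.45],[0,0,0]],[-1,[3.7,0,1.45],[0,0,0]],[-1,[2.8,0,1.1],[0,0,0]],[-1,[2.8,0,1.1],[0,0,0]],[-1,[2.8,0,1.1],[0,0,0]],[-1,[2.8,0,1.1],[0,0,0]],[-1,[2.8,0,1.1],[0,0,0]],[-1,[2.8,0,1.1],[0,0,0]]]}}

```text
time: 5.43
tcp_pos: [524.6, -68.4, 97.6]
eef_rot: [[-0.173, 0.983, -0.065], [0.918, 0.185, 0.351], [0.357, 0.001, -0.934]]
ft_force: [0.7, -4.3, 1.9]
grip_width: 0.4
```

```bash
python3 look.py 3
```

```text
t 5.4333 tcp [524.6 -68.4  97.6] caddy [   0.2 -121.2   30.6]
[[-0.0023, 1.0, 0.0], [0.934, 0.0021, 0.3572], [0.3572, 0.0009, -0.934]]
q [ 40.7  36.4 -34.1 107.1  -0.   49.4  21.5] F caddy [-0.1  -4.34  1.91] grip 0.4054416130819107
```

View pics/side3.png

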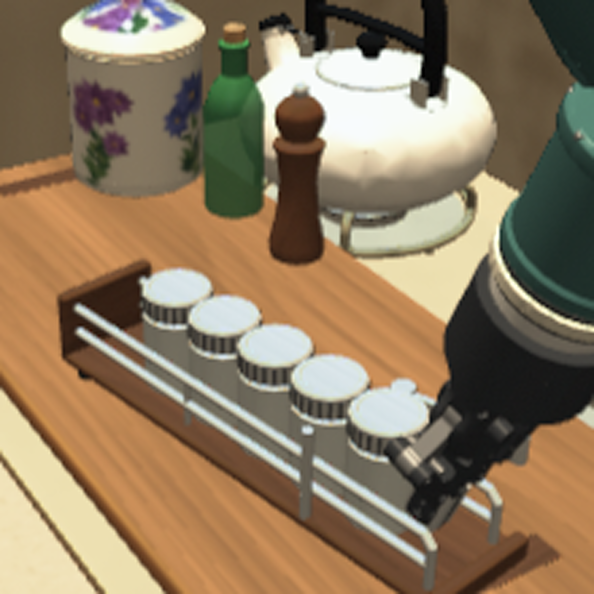

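View pics/wrist3.png

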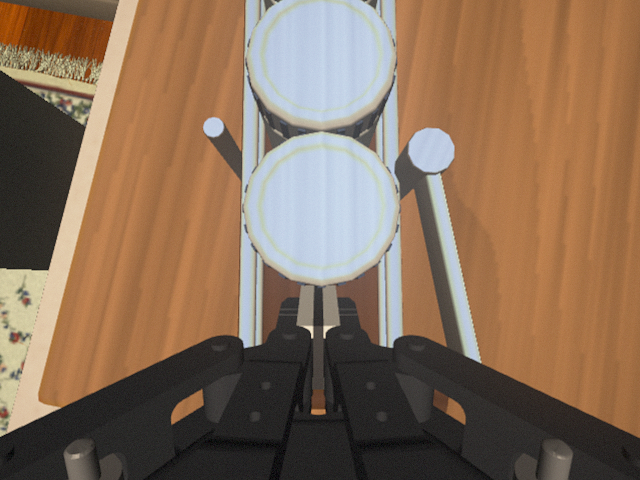

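Call:
{"method": "play_rows", "body": {"deltas": [[-1,[2.8,0,1.0],[0,0,0]],[-1,[2.8,0,1.0],[0,0,0]],[-1,[2.8,0,1.0],[0,0,0]],[-1,[2.8,0,1.0],[0,0,0]],[-1,[2.8,0,1.0],[0,0,0]],[-1,[2.8,0,1.0],[0,0,0]],[-1,[2.8,0,1.0],[0,0,0]],[-1,[2.8,0,1.0],[0,0,0]],[-1,[2.8,0,1.0],[0,0,0]],[-1,[2.8,0,1.0],[0,0,0]],[-1,[2.8,0,1.0],[0,0,0]]]}}

```text
time: 6.5
tcp_pos: [517.7, -35.2, 97.8]
eef_rot: [[-0.173, 0.983, -0.067], [0.917, 0.186, 0.352], [0.359, -0.001, -0.933]]
ft_force: [0.0, -1.8, -0.9]
grip_width: -0.0
```

```bash
python3 look.py 4
```

```text
t 6.5 tcp [517.7 -35.2  97.8] caddy [ -0.6 -87.4  30.8]
[[-0.0029, 1.0, -0.0018], [0.9334, 0.0034, 0.3587], [0.3587, -0.0006, -0.9334]]
q [ 38.6  35.4 -34.9 109.2  -0.7  47.5  19. ] F caddy [-0.32 -1.82 -0.91] grip -0.02853632036267787
```

View pics/side4.png

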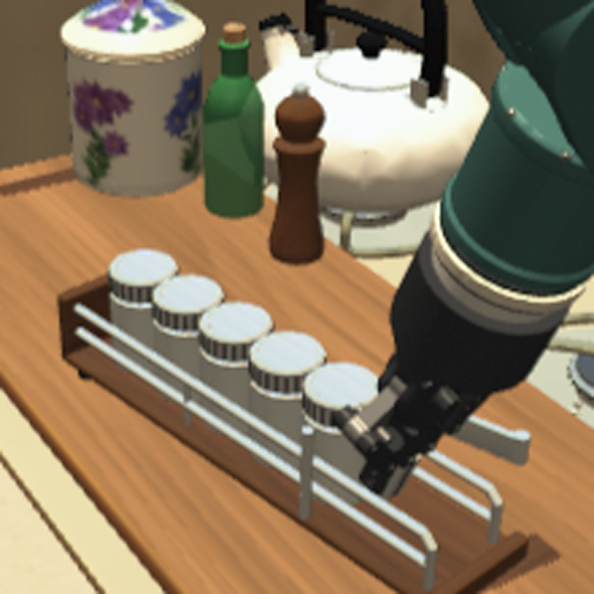

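View pics/wrist4.png

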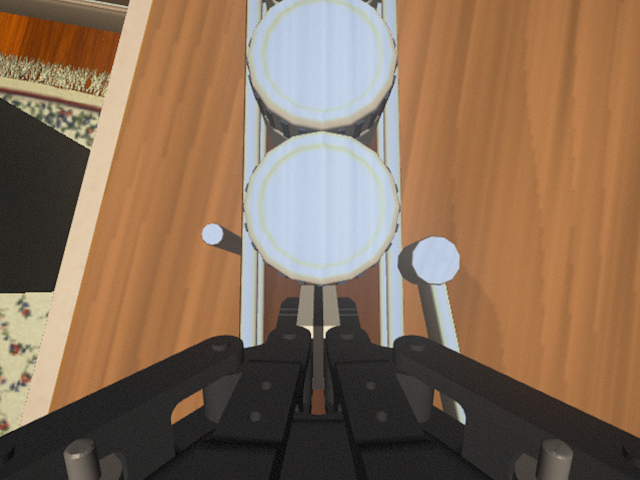

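Call:
{"method": "play_rows", "body": {"deltas": [[-1,[3.1,0,0.1],[0,0,0]],[-1,[3.1,0,0.1],[0,0,0]],[-1,[3.1,0,0.1],[0,0,0]],[-1,[1.4,0,0.5],[0,0,0]],[-1,[0.9,0,0.4],[0,0,0]],[-1,[0,0,0],[0,0,0]]]}}

```text
time: 7.15
tcp_pos: [516.1, -24.5, 101.2]
eef_rot: [[-0.173, 0.983, -0.066], [0.917, 0.186, 0.352], [0.358, 0.0, -0.934]]
ft_force: [-0.2, -0.8, -0.2]
grip_width: -0.2
```

```bash
python3 look.py 5
```

```text
t 7.15 tcp [516.1 -24.5 101.2] caddy [ -0.2 -76.5  34.2]
[[-0.003, 1.0, -0.0009], [0.9336, 0.0032, 0.3583], [0.3583, 0.0002, -0.9336]]
q [ 38.   34.8 -35.2 109.8  -1.1  47.2  18.2] F caddy [-0.39 -0.77 -0.17] grip -0.15402304787408225
```

View pics/side5.png

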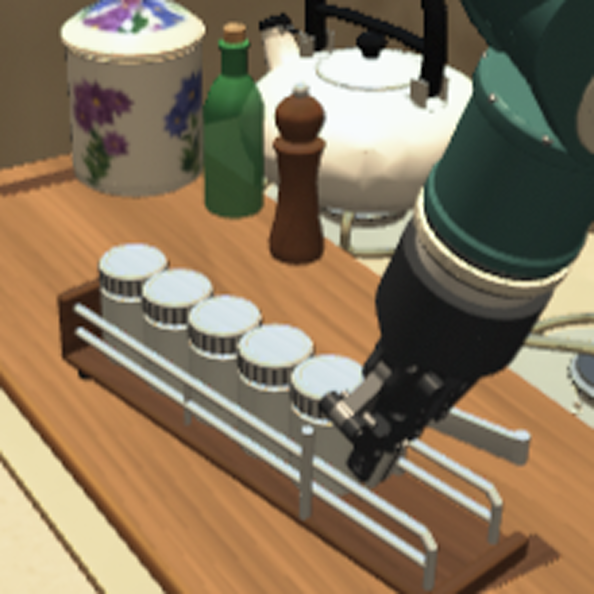

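View pics/wrist5.png

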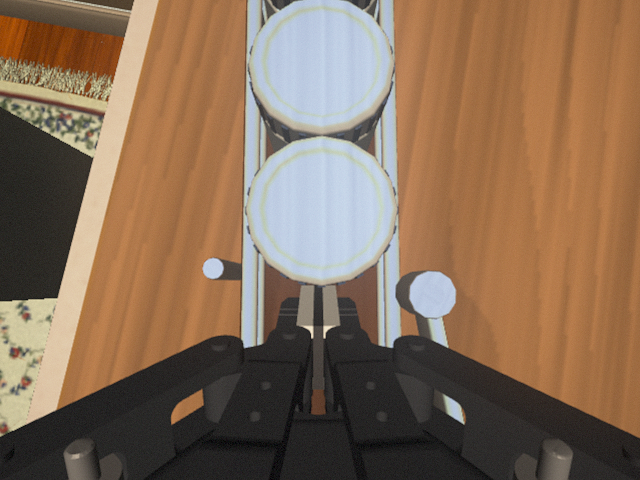

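View pics/top5.png

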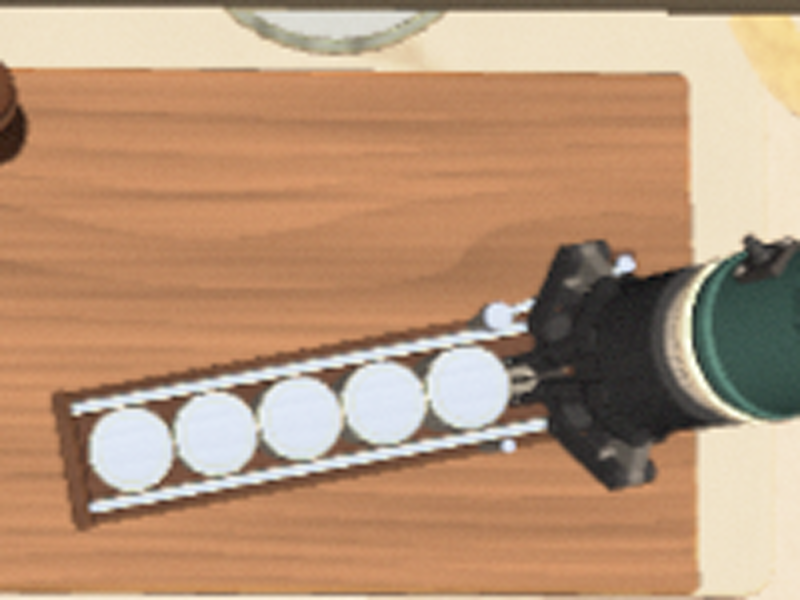

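Call:
{"method": "play_rows", "body": {"deltas": [[-1,[1.4,0,0.5],[0,0,0]],[-1,[0.9,0,0.4],[0,0,0]],[-1,[0.9,0,0.4],[0,0,0]],[-1,[0,0,0],[0,0,0]]]}}

```text
time: 7.63
tcp_pos: [515.5, -21.3, 101.1]
eef_rot: [[-0.173, 0.983, -0.066], [0.917, 0.186, 0.352], [0.358, 0.0, -0.934]]
ft_force: [1.3, -3.2, 1.5]
grip_width: -0.5
```

Call:
{"method": "play_rows", "body": {"deltas": [[-1,[0.9,0,0.4],[0,0,0]],[-1,[0.9,0,0.4],[0,0,0]]]}}

```text
time: 7.8
tcp_pos: [515.3, -19.8, 101.0]
eef_rot: [[-0.173, 0.983, -0.066], [0.918, 0.185, 0.352], [0.358, 0.0, -0.934]]
ft_force: [0.9, -5.0, 2.8]
grip_width: -0.3
```

```bash
python3 look.py 6
```

```text
t 7.8 tcp [515.3 -19.8 101. ] caddy [ -0.1 -71.7  34. ]
[[-0.0025, 1.0, -0.0004], [0.9338, 0.0025, 0.3577], [0.3577, 0.0005, -0.9338]]
q [ 37.6  34.7 -35.3 110.1  -1.1  46.8  17.8] F caddy [-0.01 -5.08  2.76] grip -0.33399203141244976
```

View pics/top6.png

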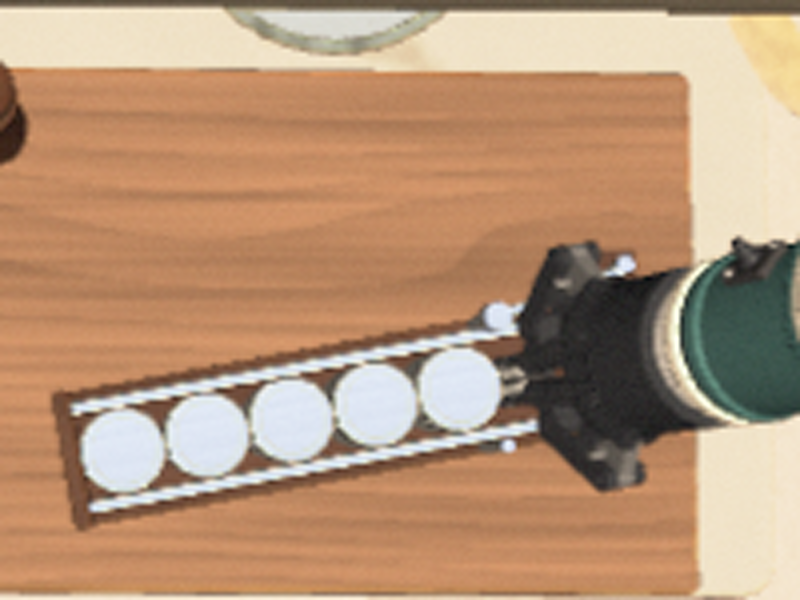

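View pics/wrist6.png

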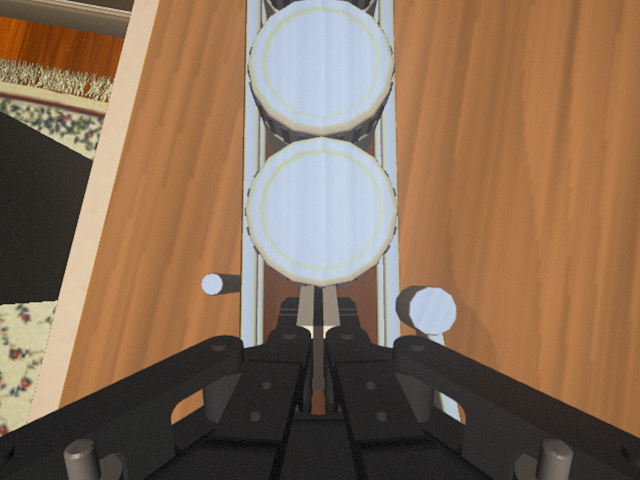

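Call:
{"method": "play_rows", "body": {"deltas": [[-1,[0.9,0,0.4],[0,0,0]],[-1,[0.9,0,0.4],[0,0,0]]]}}

```text
time: 8.12
tcp_pos: [515.4, -19.4, 101.0]
eef_rot: [[-0.173, 0.983, -0.065], [0.919, 0.184, 0.35], [0.356, 0.001, -0.935]]
ft_force: [-0.2, -11.2, 6.2]
grip_width: -0.0
```

Call:
{"method": "play_rows", "body": {"deltas": [[-1,[0.9,0,0.4],[0,0,0]]]}}

```text
time: 8.2
tcp_pos: [515.4, -19.3, 100.9]
eef_rot: [[-0.172, 0.983, -0.064], [0.919, 0.184, 0.349], [0.355, 0.001, -0.935]]
ft_force: [-1.0, -12.7, 7.3]
grip_width: -0.0
```

Call:
{"method": "play_rows", "body": {"deltas": [[-1,[0.9,0,0.4],[0,0,0]]]}}

```text
time: 8.28
tcp_pos: [515.4, -19.2, 100.9]
eef_rot: [[-0.172, 0.983, -0.063], [0.919, 0.183, 0.348], [0.354, 0.001, -0.935]]
ft_force: [0.4, -15.6, 9.1]
grip_width: 0.1
```

```bash
python3 look.py 7
```

```text
t 8.2833 tcp [515.4 -19.2 100.9] caddy [  0.2 -71.2  33.9]
[[-0.001, 1.0, 0.0011], [0.9353, 0.0005, 0.3537], [0.3537, 0.0014, -0.9353]]
q [ 37.4  34.5 -35.2 110.2  -1.   46.6  17.5] F caddy [ -2.46 -15.39   9.08] grip 0.05057555111059706
```

View pics/top7.png

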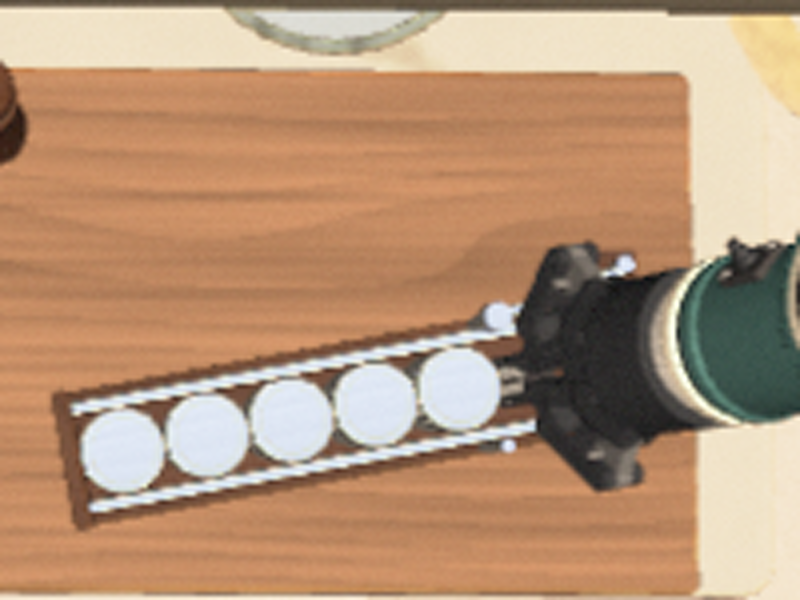

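View pics/side7.png

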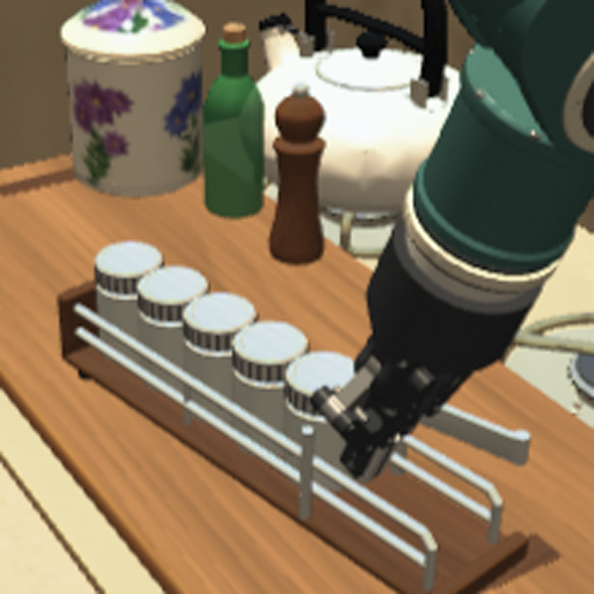

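Call:
{"method": "play_rows", "body": {"deltas": [[-1,[-4,0,-1.5],[0,0,0]],[-1,[-9.3,0,-3.6],[0,0,0]],[-1,[-9.3,0,-3.6],[0,0,0]],[-1,[-9.3,0,-3.6],[0,0,0]],[-1,[-9.3,0,-3.6],[0,0,0]],[-1,[-9.3,0,-3.6],[0,0,0]],[-1,[-9.3,0,-3.6],[0,0,0]],[-1,[5.4,0,-14],[0,0,0]],[-1,[5.4,0,-14],[0,0,0]],[-1,[5.4,0,-14],[0,0,0]],[-1,[5.4,0,-14],[0,0,0]],[-1,[5.4,0,-14],[0,0,0]],[-1,[5.4,0,-14],[0,0,0]],[-1,[0,0,0],[0,-7,0]],[-1,[0,0,0],[0,-7,0]],[-1,[0,0,0],[0,-7,0]],[-1,[0,0,0],[0,0,0]]]}}

```text
time: 9.85
tcp_pos: [526.2, -72.3, 192.4]
eef_rot: [[-0.196, 0.981, 0.003], [0.981, 0.196, -0.003], [-0.003, 0.002, -1.0]]
ft_force: [-0.9, 1.8, 0.1]
grip_width: -0.1
```

```bash
python3 look.py 8
```

```text
t 9.85 tcp [526.2 -72.3 192.4] caddy [   1.1 -125.3  125.4]
[[-0.0137, 0.9999, 0.0023], [0.9999, 0.0137, -0.0034], [-0.0034, 0.0023, -1.0]]
q [ 29.2  21.4 -30.5 109.2  13.6  52.8   3.4] F caddy [-0.54  1.94  0.13] grip -0.10438118798190327
```

View pics/side8.png

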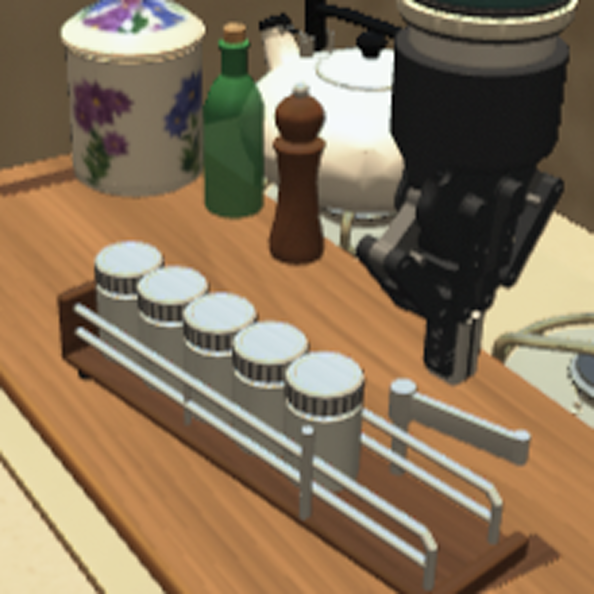

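View pics/wrist8.png

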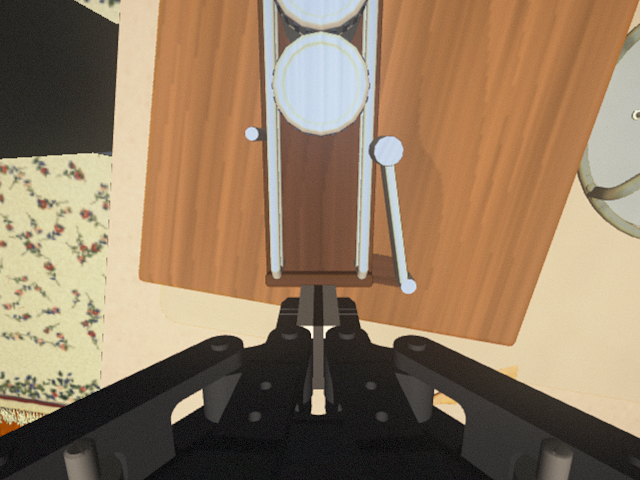

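View pics/top8.png

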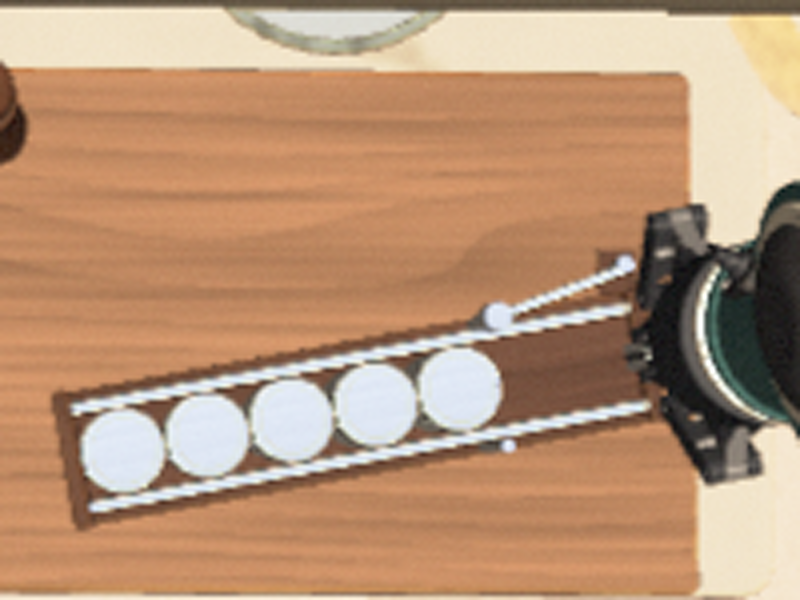

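Run:
```python
import cv2
from workcell import cams
a=cams.get_image('top')['image'][:,:,::-1][215:305,300:460]
cv2.imwrite('pics/t9.png',cv2.resize(a,None,fx=5,fy=5,interpolation=cv2.INTER_CUBIC))
a=cams.get_image('side')['image'][:,:,::-1][220:360,245:445]
cv2.imwrite('pics/s9.png',cv2.resize(a,None,fx=4,fy=4,interpolation=cv2.INTER_CUBIC))
```

```text
(no output)
```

View pics/t9.png

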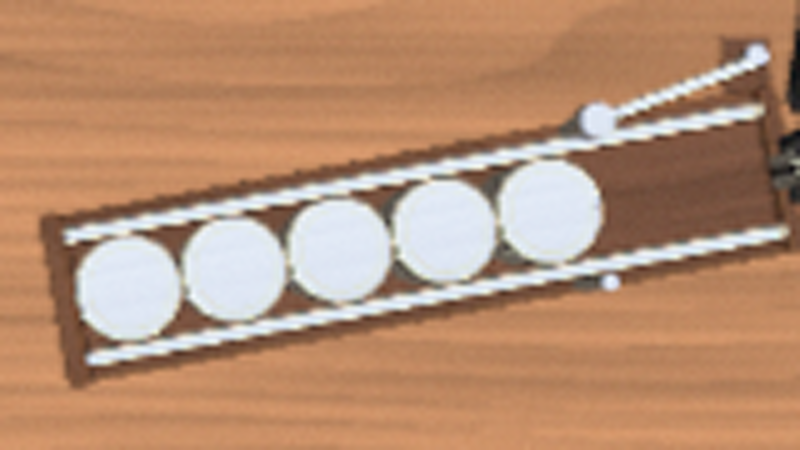

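View pics/s9.png

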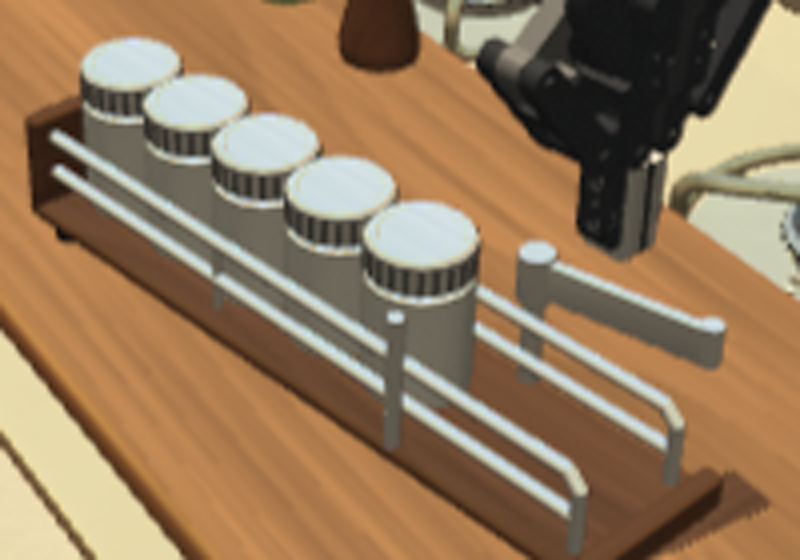

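Call:
{"method": "play_rows", "body": {"deltas": [[-1,[0,0,0],[0,0,0.8]],[-1,[2.3,17.8,0],[0,0,0]],[-1,[2.3,17.8,0],[0,0,0]],[-1,[2.3,17.8,0],[0,0,0]],[-1,[2.3,17.8,0],[0,0,0]],[-1,[0,0,0],[0,0,0]],[-1,[0,0,12],[0,0,0]],[-1,[0,0,12],[0,0,0]],[-1,[0,0,12],[0,0,0]],[-1,[0,0,0],[0,0,0]]]}}

```text
time: 10.93
tcp_pos: [591.6, -58.0, 151.1]
eef_rot: [[-0.171, 0.985, -0.007], [0.985, 0.171, 0.0], [0.001, -0.007, -1.0]]
ft_force: [-0.5, -1.1, -0.8]
grip_width: 0.4
```

```bash
python3 look.py 10
```

```text
t 10.9333 tcp [591.6 -58.  151.1] caddy [  68.  -123.2   84.1]
[[0.0121, 0.9999, -0.0065], [0.9999, -0.0121, 0.0015], [0.0014, -0.0065, -1.0]]
q [ 23.6  30.3 -28.  102.   17.4  52.5  -2.2] F caddy [-0.68 -0.97 -0.83] grip 0.36606111665948066
```

View pics/side10.png

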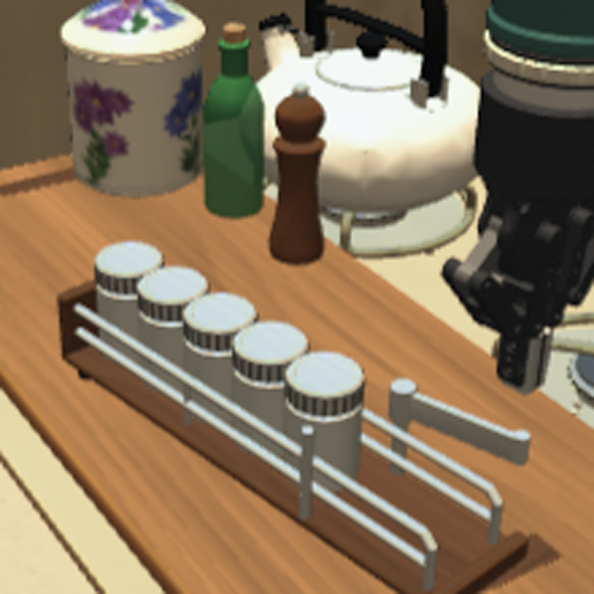

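View pics/wrist10.png

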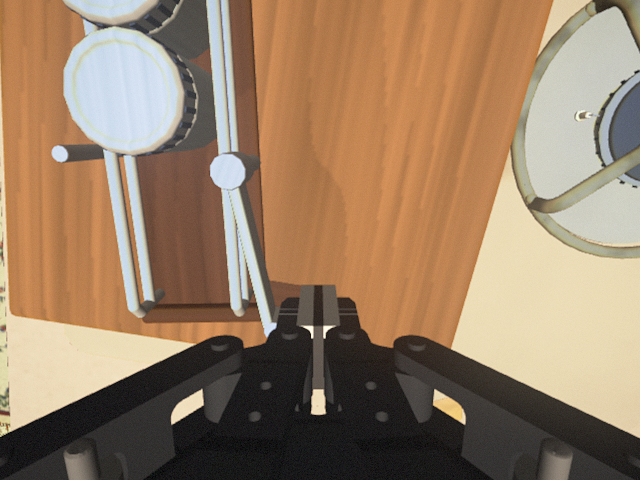

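Run:
```python
import numpy as np
prev=np.array([71.,-113.])
for th in [103,95,87,79,71,63,55,47,39,31,23,15,10,5,2,0,-2]:
    t=np.radians(th);d=np.array([-np.cos(t),-np.sin(t)]);n=np.array([np.sin(t),-np.cos(t)])
    c=np.array([33.5,-72])+42*d+(2.5+11*abs(n[1])+13*abs(n[0]))*n
    print(th,c.round(1),'tool dx,dy',(c-prev)[::-1].round(1));prev=c
```

```text
103 [  60.1 -109. ] tool dx,dy [  4.  -10.9]
95 [  53.5 -112.4] tool dx,dy [-3.5 -6.6]
87 [  47.3 -114.8] tool dx,dy [-2.4 -6.2]
79 [  42.5 -116.5] tool dx,dy [-1.8 -4.8]
71 [  37.2 -117.7] tool dx,dy [-1.2 -5.3]
63 [  31.4 -118.1] tool dx,dy [-0.4 -5.8]
55 [  25.3 -117.6] tool dx,dy [ 0.5 -6.1]
47 [  19.1 -116. ] tool dx,dy [ 1.5 -6.2]
39 [  13.  -113.4] tool dx,dy [ 2.6 -6.2]
31 [   7.1 -109.6] tool dx,dy [ 3.8 -5.9]
23 [   1.8 -104.7] tool dx,dy [ 4.9 -5.3]
15 [ -2.8 -98.8] tool dx,dy [ 5.9 -4.6]
10 [ -5.2 -94.6] tool dx,dy [ 4.2 -2.4]
5 [ -7.1 -90.2] tool dx,dy [ 4.5 -1.9]
2 [ -8.  -87.4] tool dx,dy [ 2.8 -0.9]
0 [ -8.5 -85.5] tool dx,dy [ 1.9 -0.5]
-2 [ -9.  -84.5] tool dx,dy [ 1.  -0.5]
```

Call:
{"method": "play_rows", "body": {"deltas": [[-1,[3.5,1,9],[0,0,0]],[-1,[3.5,1,9],[0,0,0]],[-1,[3,1,8],[0,0,0]],[-1,[0,0,0],[0,0,0]],[-1,[0,0,0],[0,0,0]]]}}

```text
time: 11.5
tcp_pos: [595.4, -46.1, 128.0]
eef_rot: [[-0.173, 0.985, -0.002], [0.985, 0.173, 0.0], [0.001, -0.001, -1.0]]
ft_force: [-0.5, -0.9, -0.4]
grip_width: -0.1
```

```bash
python3 look.py 11
```

```text
t 11.5 tcp [595.4 -46.1 128. ] caddy [  73.9 -112.2   61. ]
[[0.01, 0.9999, -0.0015], [1.0, -0.01, 0.0005], [0.0005, -0.0015, -1.0]]
q [ 21.9  32.1 -27.4 102.6  18.6  49.9  -4.1] F caddy [-0.68 -0.81 -0.44] grip -0.06195789339406388
```

View pics/wrist11.png

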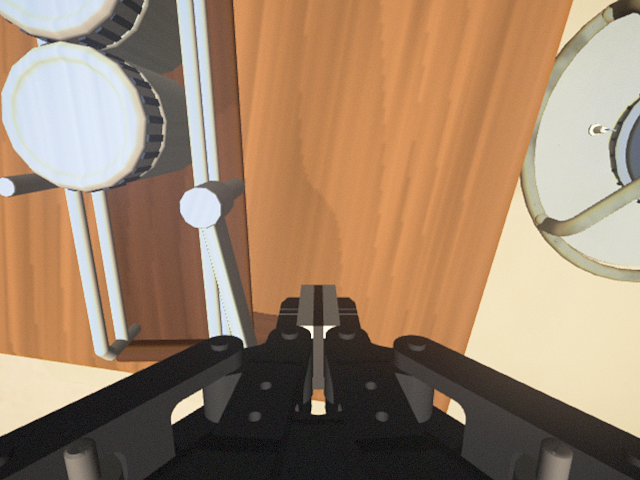

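View pics/side11.png

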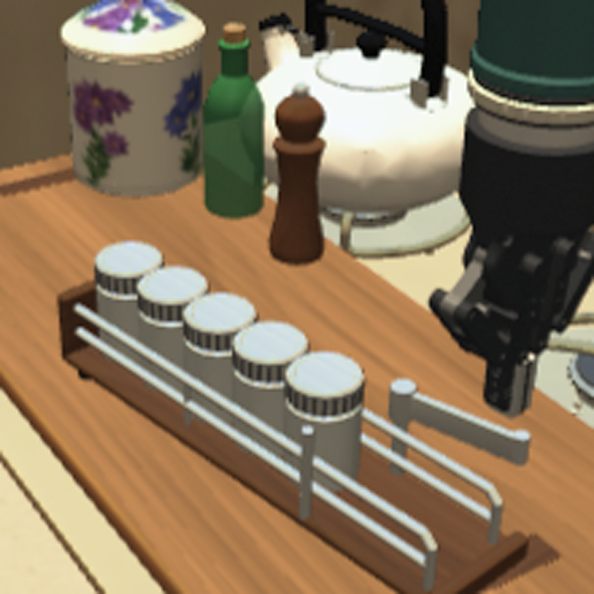

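Call:
{"method": "play_rows", "body": {"deltas": [[-1,[0,0,3.5],[0,0,0]],[-1,[1.5,-7,0],[0,0,0]],[-1,[1.5,-7,0],[0,0,0]],[-1,[-3.5,-6.6,0],[0,0,0]],[-1,[-2.4,-6.2,0],[0,0,0]],[-1,[-1.8,-4.8,0],[0,0,0]],[-1,[-1.2,-5.3,0],[0,0,0]],[-1,[0,0,0],[0,0,0]]]}}

```text
time: 12.32
tcp_pos: [559.5, -59.9, 125.5]
eef_rot: [[-0.171, 0.985, -0.001], [0.985, 0.171, -0.001], [-0.001, -0.001, -1.0]]
ft_force: [0.3, -0.5, -0.5]
grip_width: 0.6
```

```bash
python3 look.py 12
```

```text
t 12.3167 tcp [559.5 -59.9 125.5] caddy [  36.1 -119.3   58.5]
[[0.0121, 0.9999, -0.0008], [0.9999, -0.0121, -0.0007], [-0.0007, -0.0008, -1.0]]
q [ 24.4  29.4 -27.8 107.6  18.2  47.4  -3. ] F caddy [ 0.21 -0.51 -0.47] grip 0.5758348221223799
```

View pics/wrist12.png

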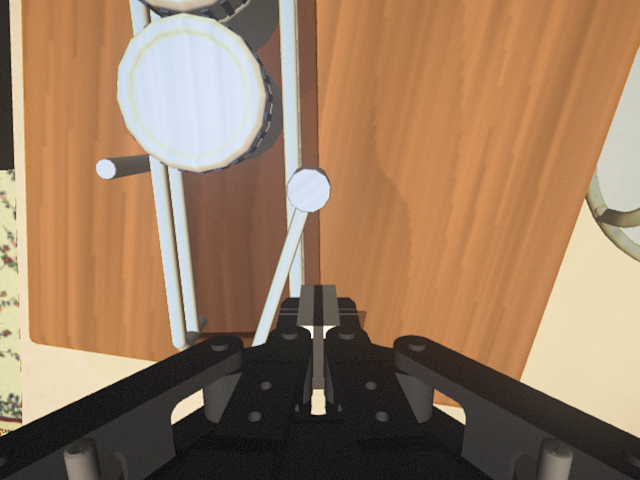

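View pics/side12.png

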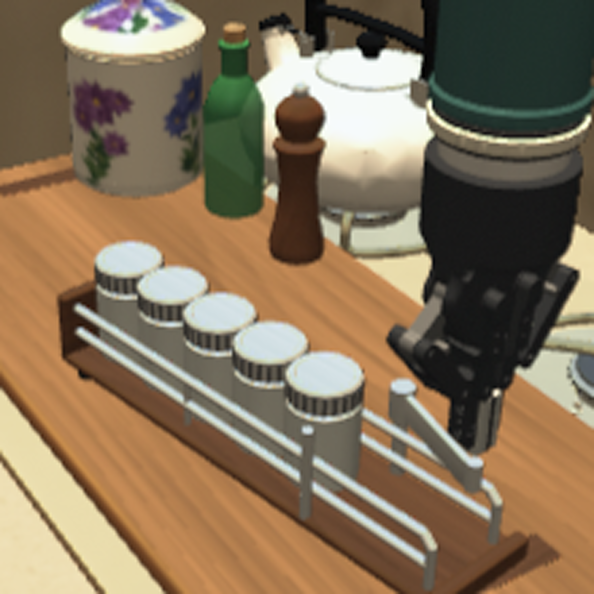

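Bar follows (now ~65°), pushed from the far side. Continue the arc.

Call:
{"method": "play_rows", "body": {"deltas": [[-1,[-0.2,-5.5,0],[0,0,0]],[-1,[0.5,-6.1,0],[0,0,0]],[-1,[1.5,-6.2,0],[0,0,0]],[-1,[2.6,-6.2,0],[0,0,0]],[-1,[3.8,-5.9,0],[0,0,0]],[-1,[4.9,-5.3,0],[0,0,0]],[-1,[5.5,-4.6,0],[0,0,0]],[-1,[0,0,0],[0,0,0]]]}}

```text
time: 13.13
tcp_pos: [516.7, -46.1, 125.4]
eef_rot: [[-0.173, 0.985, -0.001], [0.985, 0.173, 0.0], [0.0, -0.001, -1.0]]
ft_force: [-0.0, 0.6, 0.1]
grip_width: -0.3
```

```bash
python3 look.py 13
```

```text
t 13.1333 tcp [516.7 -46.1 125.4] caddy [ -3.5 -97.9  58.4]
[[0.0093, 1.0, -0.0012], [1.0, -0.0093, 0.0002], [0.0002, -0.0012, -1.0]]
q [ 25.   25.9 -28.9 113.5  17.4  44.9  -4. ] F caddy [0.09 0.62 0.11] grip -0.25154863849485354
```

View pics/wrist13.png

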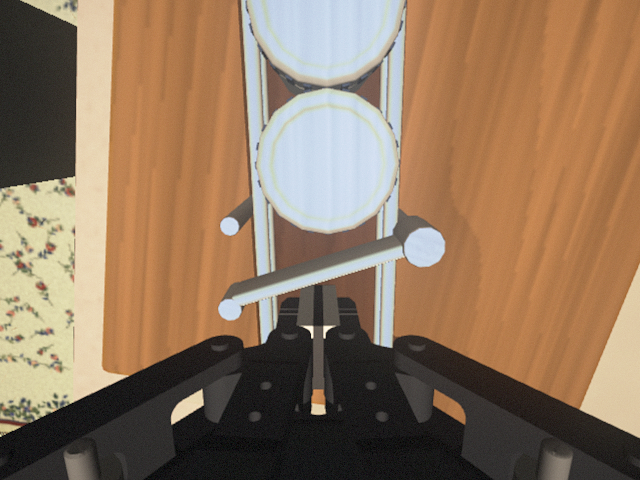

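View pics/side13.png

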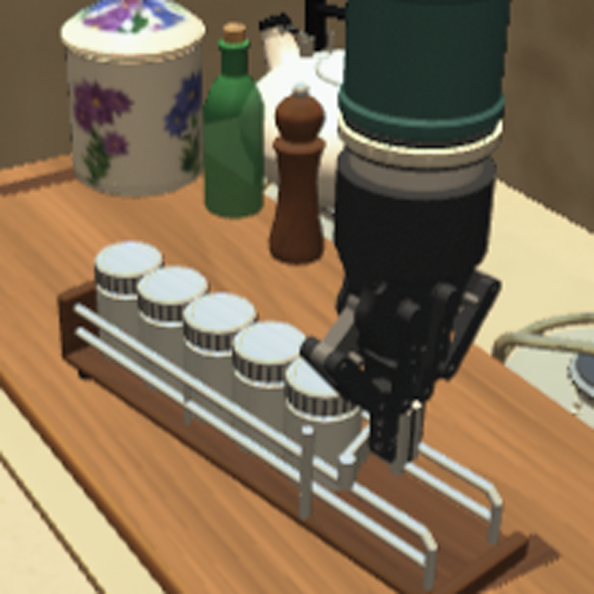

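Call:
{"method": "play_rows", "body": {"deltas": [[-1,[4,-2,0],[0,0,0]],[-1,[4,-2,0],[0,0,0]],[-1,[2.5,-1,0],[0,0,0]],[-1,[1.5,0,0],[0,0,0]],[-1,[0,0,0],[0,0,0]]]}}

```text
time: 13.7
tcp_pos: [510.8, -35.9, 125.3]
eef_rot: [[-0.172, 0.985, -0.001], [0.985, 0.172, 0.0], [0.0, -0.001, -1.0]]
ft_force: [-0.7, 0.2, 0.1]
grip_width: -0.2
```

Call:
{"method": "play_rows", "body": {"deltas": [[-1,[1.2,0,0],[0,0,0]],[-1,[0,0,0],[0,0,0]]]}}

```text
time: 13.87
tcp_pos: [510.8, -35.2, 125.3]
eef_rot: [[-0.172, 0.985, -0.0], [0.985, 0.172, -0.0], [-0.0, -0.0, -1.0]]
ft_force: [-0.5, -0.1, 0.3]
grip_width: -0.3
```

Call:
{"method": "play_rows", "body": {"deltas": [[-1,[1.2,0,0],[0,0,0]],[-1,[0,0,0],[0,0,0]]]}}

```text
time: 14.03
tcp_pos: [510.6, -34.0, 125.3]
eef_rot: [[-0.172, 0.985, -0.0], [0.985, 0.172, -0.0], [0.0, -0.0, -1.0]]
ft_force: [-1.0, -0.4, -0.1]
grip_width: 0.3
```

```bash
python3 look.py 14
```

```text
t 14.0333 tcp [510.6 -34.  125.3] caddy [ -7.3 -84.8  58.3]
[[0.0109, 0.9999, -0.0004], [0.9999, -0.0109, 0.0], [0.0, -0.0004, -1.0]]
q [ 24.   25.3 -29.1 114.5  17.3  44.5  -5.4] F caddy [-1.1  -0.24 -0.15] grip 0.2532170559604744
```

View pics/wrist14.png

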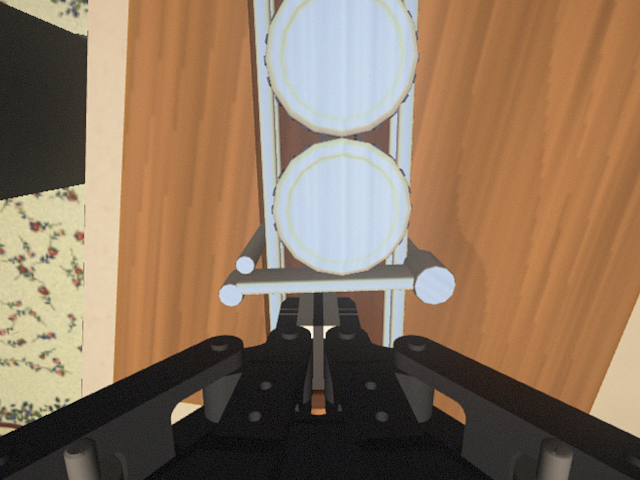

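Call:
{"method": "play_rows", "body": {"deltas": [[-1,[1.2,0,0],[0,0,0]],[-1,[0,0,0],[0,0,0]]]}}

```text
time: 14.35
tcp_pos: [510.6, -33.0, 125.4]
eef_rot: [[-0.172, 0.985, 0.0], [0.985, 0.172, -0.0], [-0.0, -0.0, -1.0]]
ft_force: [-0.4, -1.3, -0.9]
grip_width: -0.2
```

Call:
{"method": "play_rows", "body": {"deltas": [[-1,[1.2,0,0],[0,0,0]],[-1,[0,0,0],[0,0,0]]]}}

```text
time: 14.52
tcp_pos: [510.6, -32.9, 125.4]
eef_rot: [[-0.171, 0.985, 0.0], [0.985, 0.171, -0.002], [-0.002, 0.0, -1.0]]
ft_force: [0.9, -4.6, -0.2]
grip_width: 0.2
```

Call:
{"method": "play_rows", "body": {"deltas": [[-1,[1.2,0,0],[0,0,0]],[-1,[0,0,0],[0,0,0]]]}}

```text
time: 14.68
tcp_pos: [510.5, -32.8, 125.4]
eef_rot: [[-0.17, 0.985, 0.001], [0.985, 0.17, -0.003], [-0.003, 0.0, -1.0]]
ft_force: [0.9, -7.4, -1.6]
grip_width: 0.1
```

```bash
python3 look.py 15
```

```text
t 14.6833 tcp [510.5 -32.8 125.4] caddy [ -7.2 -83.7  58.4]
[[0.0125, 0.9999, 0.0001], [0.9999, -0.0125, -0.0028], [-0.0028, 0.0001, -1.0]]
q [ 23.7  25.2 -29.1 114.5  17.4  44.4  -5.8] F caddy [-0.49 -7.47 -1.57] grip 0.06788163308829942
```

View pics/wrist15.png

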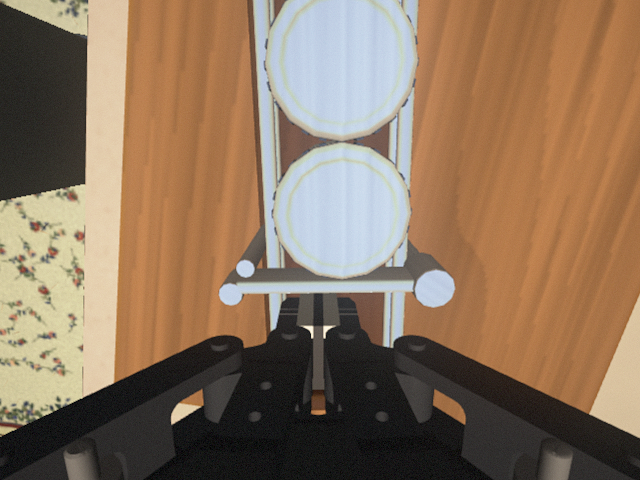

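Call:
{"method": "play_rows", "body": {"deltas": [[-1,[-5,0,0],[0,0,0]],[-1,[-10,0,0],[0,0,0]],[-1,[-10,0,0],[0,0,0]],[-1,[-10,0,0],[0,0,0]],[-1,[-10,0,0],[0,0,0]],[-1,[0,0,-20],[0,0,0]],[-1,[0,0,-20],[0,0,0]],[-1,[0,0,-20],[0,0,0]],[-1,[0,0,-20],[0,0,0]],[-1,[-20,-5,-5],[0,0,0]],[-1,[-20,-5,0],[0,0,0]],[-1,[-20,-5,0],[0,0,0]],[-1,[-20,-5,0],[0,0,0]],[-1,[-20,-5,0],[0,0,0]],[-1,[0,0,0],[0,0,0]],[-1,[0,0,0],[0,0,0]]]}}

```text
time: 16.17
tcp_pos: [510.1, -179.5, 210.2]
eef_rot: [[-0.168, 0.986, -0.0], [0.986, 0.168, 0.0], [0.0, -0.0, -1.0]]
ft_force: [0.1, 0.0, 0.2]
grip_width: -0.2
```

```bash
python3 look.py 16
python3 - <<'E'
import cv2
from workcell import cams
a=cams.get_image('top')['image'][:,:,::-1][215:305,300:460]
cv2.imwrite('pics/t16.png',cv2.resize(a,None,fx=5,fy=5,interpolation=cv2.INTER_CUBIC))
a=cams.get_image('side')['image'][:,:,::-1][220:360,245:445]
cv2.imwrite('pics/s16.png',cv2.resize(a,None,fx=4,fy=4,interpolation=cv2.INTER_CUBIC))
E
```

```text
t 16.1667 tcp [ 510.1 -179.5  210.2] caddy [ -34.4 -227.8  143.2]
[[0.0144, 0.9999, -0.0002], [0.9999, -0.0144, 0.0002], [0.0002, -0.0002, -1.0]]
q [ 39.3  20.7 -28.7 106.9  11.9  55.3  15. ] F caddy [0.15 0.   0.17] grip -0.22249309956919328
```

View pics/t16.png

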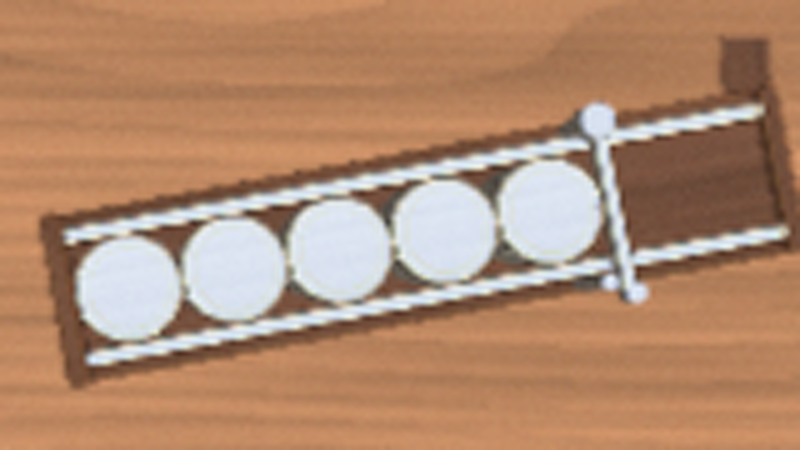

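View pics/s16.png

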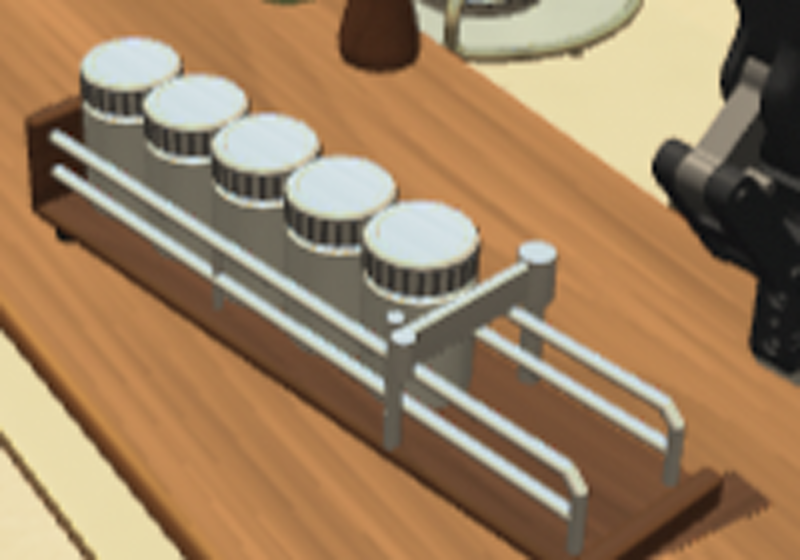

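View pics/wrist16.png

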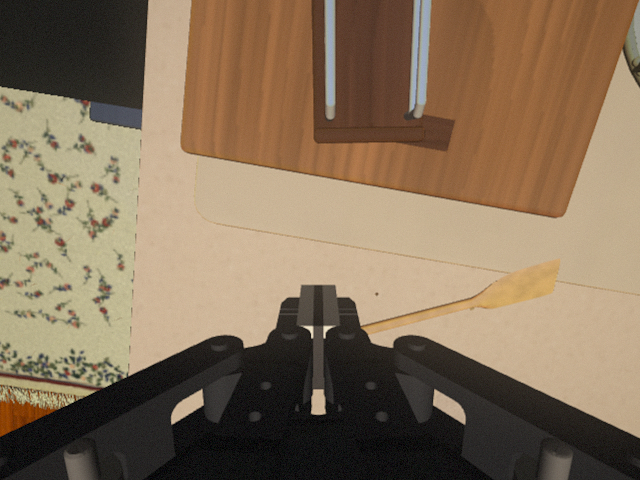

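Call:
{"method": "play_rows", "body": {"deltas": [[-1,[0,0,0],[0,0,-0.8]],[-1,[19,1.5,0],[0,0,0]],[-1,[19,1.5,0],[0,0,0]],[-1,[19,1.5,0],[0,0,0]],[-1,[19,1.5,0],[0,0,0]],[-1,[19,1.5,0],[0,0,0]],[-1,[19,1.5,0],[0,0,0]],[-1,[0,0,17],[0,0,0]],[-1,[0,0,17],[0,0,0]],[-1,[0,0,17],[0,0,0]],[-1,[0,0,17],[0,0,0]],[-1,[0,0,16],[0,0,0]],[-1,[0,0,0],[0,0,0]],[-1,[0,0,0],[0,0,0]]]}}

```text
time: 17.58
tcp_pos: [497.7, -63.4, 126.1]
eef_rot: [[-0.187, 0.982, -0.002], [0.982, 0.187, 0.001], [0.001, -0.001, -1.0]]
ft_force: [0.1, 0.1, -0.1]
grip_width: -0.1
```

```bash
python3 look.py 17
```

```text
t 17.5833 tcp [497.7 -63.4 126.1] caddy [ -25.3 -111.4   59.1]
[[-0.0044, 1.0, -0.0015], [1.0, 0.0044, 0.0008], [0.0008, -0.0015, -1.0]]
q [ 27.9  24.4 -29.5 115.7  17.   44.1  -1. ] F caddy [ 0.15  0.03 -0.11] grip -0.08512037633390628
```

View pics/wrist17.png

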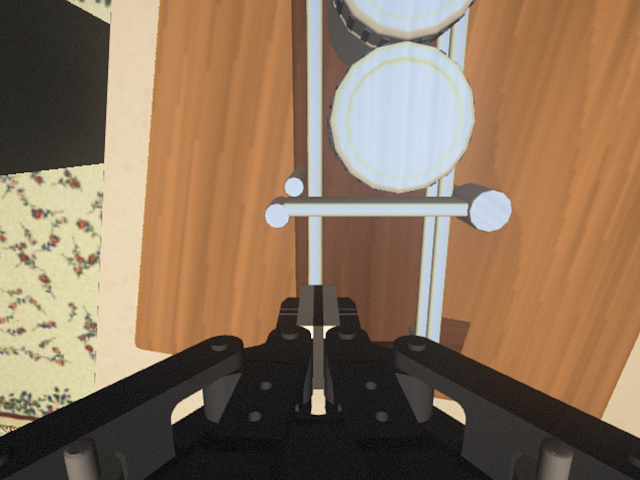

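Call:
{"method": "play_rows", "body": {"deltas": [[-1,[8,0,0],[0,0,0]],[-1,[8,0,0],[0,0,0]],[-1,[5,0,0],[0,0,0]],[-1,[3,0,0],[0,0,0]],[-1,[2,0,0],[0,0,0]],[-1,[0,0,0],[0,0,0]]]}}

```text
time: 18.23
tcp_pos: [493.2, -37.7, 126.5]
eef_rot: [[-0.187, 0.982, 0.0], [0.982, 0.187, -0.0], [-0.0, 0.0, -1.0]]
ft_force: [-0.1, 0.3, 0.8]
grip_width: 0.0
```

Call:
{"method": "play_rows", "body": {"deltas": [[-1,[1.5,0,0],[0,0,0]],[-1,[0,0,0],[0,0,0]]]}}

```text
time: 18.4
tcp_pos: [493.0, -36.9, 126.3]
eef_rot: [[-0.185, 0.983, -0.0], [0.983, 0.185, -0.0], [-0.0, -0.0, -1.0]]
ft_force: [0.1, 0.0, 0.3]
grip_width: -0.0
```

Call:
{"method": "play_rows", "body": {"deltas": [[-1,[1.5,0,0],[0,0,0]],[-1,[0,0,0],[0,0,0]]]}}

```text
time: 18.57
tcp_pos: [492.9, -36.3, 126.4]
eef_rot: [[-0.185, 0.983, 0.0], [0.983, 0.185, -0.001], [-0.001, -0.0, -1.0]]
ft_force: [0.8, -2.8, -0.1]
grip_width: 0.2
```

Call:
{"method": "play_rows", "body": {"deltas": [[-1,[1.5,0,0],[0,0,0]],[-1,[0,0,0],[0,0,0]]]}}

```text
time: 18.73
tcp_pos: [492.8, -36.1, 126.4]
eef_rot: [[-0.184, 0.983, 0.001], [0.983, 0.184, -0.002], [-0.003, 0.0, -1.0]]
ft_force: [1.5, -6.6, -1.8]
grip_width: 0.1
```

```bash
python3 look.py 18
```

```text
t 18.7333 tcp [492.8 -36.1 126.4] caddy [-25.2 -83.7  59.4]
[[-0.0015, 1.0, 0.0001], [1.0, 0.0015, -0.0025], [-0.0025, 0.0, -1.0]]
q [ 25.2  23.8 -29.9 116.8  17.1  43.6  -4.6] F caddy [ 0.28 -6.81 -1.77] grip 0.09779370888416303
```

View pics/wrist18.png

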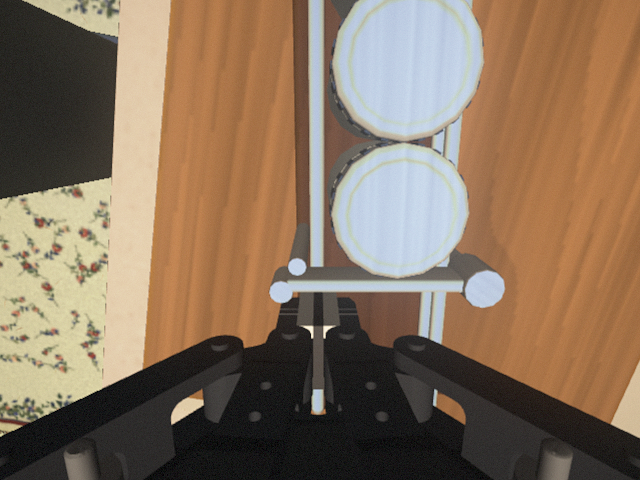

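Call:
{"method": "play_rows", "body": {"deltas": [[-1,[2.5,0,0],[0,0,0]],[-1,[2.5,0,0],[0,0,0]],[-1,[0,0,0],[0,0,0]],[-1,[0,0,0],[0,0,0]]]}}

```text
time: 19.22
tcp_pos: [492.7, -35.6, 126.5]
eef_rot: [[-0.181, 0.983, 0.002], [0.983, 0.181, -0.007], [-0.007, 0.0, -1.0]]
ft_force: [4.6, -16.8, -2.3]
grip_width: -0.1
```

```bash
python3 look.py
```

```text
t 19.2167 tcp [492.7 -35.6 126.5] caddy [-25.2 -83.1  59.5]
[[0.0016, 1.0, 0.0003], [1.0, -0.0016, -0.0074], [-0.0074, 0.0003, -1.0]]
q [ 24.8  23.7 -29.7 116.8  17.4  43.6  -5.2] F caddy [  1.43 -17.31  -2.26] grip -0.05444561723989657
```

Firm stop. Retreat and re-measure.

Call:
{"method": "play_rows", "body": {"deltas": [[-1,[-5,0,0],[0,0,0]],[-1,[-10,0,0],[0,0,0]],[-1,[-10,0,0],[0,0,0]],[-1,[-10,0,0],[0,0,0]],[-1,[-10,0,0],[0,0,0]],[-1,[0,0,-20],[0,0,0]],[-1,[0,0,-20],[0,0,0]],[-1,[0,0,-20],[0,0,0]],[-1,[0,0,-20],[0,0,0]],[-1,[-20,-5,-5],[0,0,0]],[-1,[-20,-5,0],[0,0,0]],[-1,[-20,-5,0],[0,0,0]],[-1,[-20,-5,0],[0,0,0]],[-1,[-20,-5,0],[0,0,0]],[-1,[0,0,0],[0,0,0]],[-1,[0,0,0],[0,0,0]]]}}

```text
time: 20.55
tcp_pos: [493.6, -177.6, 211.2]
eef_rot: [[-0.183, 0.983, -0.0], [0.983, 0.183, 0.0], [0.0, -0.0, -1.0]]
ft_force: [-1.0, 0.7, 0.8]
grip_width: -0.2
```

```bash
python3 look.py 19
python3 - <<'E'
import cv2
from workcell import cams
a=cams.get_image('top')['image'][:,:,::-1][215:305,300:460]
cv2.imwrite('pics/t19.png',cv2.resize(a,None,fx=5,fy=5,interpolation=cv2.INTER_CUBIC))
E
```

```text
t 20.55 tcp [ 493.6 -177.6  211.2] caddy [ -50.3 -222.9  144.2]
[[-0.0002, 1.0, -0.0002], [1.0, 0.0002, 0.0004], [0.0004, -0.0002, -1.0]]
q [ 40.6  19.2 -29.3 109.   11.3  54.8  16.5] F caddy [-0.86  0.91  0.8 ] grip -0.23256542010858736
```

View pics/t19.png

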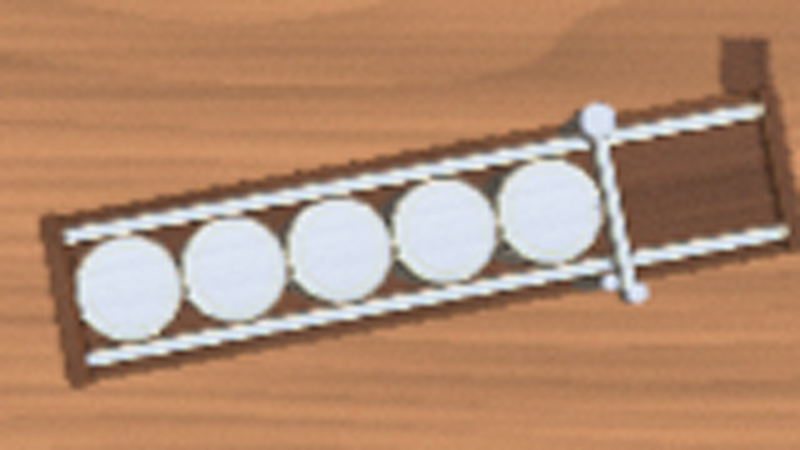

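View pics/side19.png

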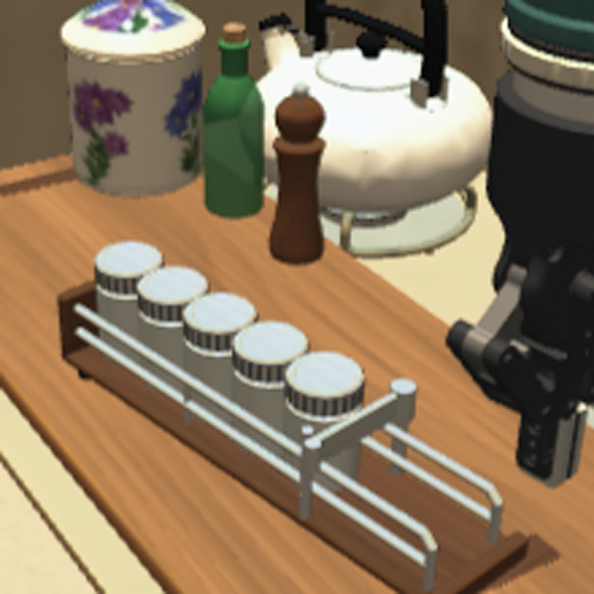

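```bash
python3 -c "
from workcell import ticket;print(ticket.job_done())"
```

```text
the job is handed in; nothing more can be done
None
```

I pushed the whole row of tins home against the tall end with the closed, slightly tilted fingers. I then swung the divider shut from its far side, backed clear and handed the job in at about 20.5 s. No verdict was reported.

**Tins:**
- The row stopped hard: the pushing force rose from 5 N to about 15 N while the fingers moved only about 0.5 mm.
- The last pictures show a closed, upright row touching the end stop.
- The top view put tin 5 about 1 to 2 mm short of its ideal place. That is about the calibration error and within the 5.1 mm allowed.

**Divider:**
- It stopped hard. I pressed it again near the tip, with up to 17 N, and the picture did not change.
- Contact at two places along the bar suggests it is square across the channel, within about 1°.
- My image estimates disagreed with that, reading 1 to 3° open with a small gap at the strike post. The limit is 4° (0.07 rad), so I left it.

**Pepper mill and oil bottle:** I never touched them, and they look unmoved in the last side picture. The gripper was clear of everything when I handed in.

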